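# Balance-check the parts washer's strutted lid

### The arm

A 7-joint arm with a two-finger parallel gripper is mounted at the origin on a cart in front of the work surface, level with it; the furniture and walls round the work are solid. World frame = base frame: x ahead of the robot, y to its left, z up, the work surface at z = 0. Lengths are in m, angles in rad, forces in N, time in s.
With the tool pointing down it reaches from about 0.425 to 0.825 m from the base axis. Payload 3.6 kg.
Tool frame: the origin (TCP) lies on the centre line of the jaws, within the pads' length; the fingertips stand 8 mm ahead of it and the grasp point (between the pads) lies 11 mm behind it (env.finger_overhang is the z of the fingertips in the tool frame, in m); z points along the fingers, y is the line along which they close (so a half turn about z gives the same grasp; the last joint's range is limited). The gripper opens to 85 mm and grips with 20 to 120 N. Pads are 22 mm wide; open, the fingers measure 114 mm over their backs; the gripper's body (76 mm by 85 mm) begins 54 mm behind the grasp point. The pads swing forward as they close: fully open they stand 13 mm farther back than shut.
Start: joints at [-1.367, 0.615, -0.013, 1.423, 0.008, 1.103, -0.04], TCP at [0.149, 0.633, 0.239] pointing down, gripper open.
Joint ranges: [-3.12, 3.12], [-0.3, 2.06], [-1.34, 1.32], [0.26, 2.42], [-1.36, 4.5], [0.01, 1.98], [-2.84, 2.84]. Speed limits (rad/s): [2.79, 2.79, 3.14, 3.14, 3.14, 3.14, 3.14].

### API

Orientations are given as a unit quaternion [w, x, y, z].
In Python, from bench import env, viewer gives the robot as it stands.
- The arm moves only by the tool apply_moves, never from a script. Its argument "rows" is one flat list of numbers, 6 for each row, row after row: the shift along the tool's x, y, z normalised to -1 to 1, where 1 is 4 cm, then the turn, a rotation vector about the tool's x, y, z normalised to -1 to 1, where 1 is 0.12 rad. In form: [x, y, z, rx, ry, rz, x, y, z, rx, ry, rz, ...]. A call has exactly 5 rows; each row shifts and turns the commanded pose from where the row before left it, along the tool's axes as they then stand; what a row does not reach is not made up. A row lasts 1/12 s, in which the tool goes at most 41.7 mm and 7.16 degrees, less where a joint would pass 70% of its speed; a pose out of reach is approached as far as the arm can. A call with a number of a shift or a turn outside -1 to 1 is refused whole. A call with a gripper value outside its range is refused whole. "hand" is the closure, from -1 (fully open) to 1 (shut), set as the call begins (left out, the last holds). The fingers move at their own pace and stop on an object; "newtons" is the grip in N (left out, the last holds). Time passes only in rows, so rows that do not move let the fingers close, or fill a call up. It gives the time, the measured TCP pose, the force, the opening and the grip force at its end, in the units of the state.
- env.get_state(): the state, without advancing time (a new reading comes with each control period).
- viewer.capture(name): name is "scene" or "top"; returns a dict with "color" (420x560x3 uint8, red, green, blue), "range_z" (420x560 float32, m along the optical axis (not along the pixel's ray), 0 where there is no reading), "fx", "fy", "cx", "cy" (pixels), "position" and "rotation" of the camera in the world. Camera axes: x right, y down, z forward; pixel columns grow to the right and rows downward; lengths in m; the calibration is good to about 2 mm. A picture is of the moment at which its call begins.
- env.sign_off(): hands the job in; it is judged then, once.
The state is a dict: "clock": time; "joint_pos": joint angles; "dq": joint speeds; "joint_torque": joint torques, N m; "tool_pos": TCP position; "eef_rot": TCP orientation; "contact_force": force on the tool from outside, world axes, zero at the start; "torque": the same for the moment, N m; "gripper_width": finger opening in m; "gripper_force": force on a finger pad.
Only numpy, scipy, OpenCV 4.12 (cv2) and the standard library are available. Lean on these libraries where they do the work, as an engineer would, in place of code of your own. Each camera call takes 0.05 s, during which the arm holds its last target. There are 200 camera calls.

### The job

I have put new gas struts on the parts washer's lid and want to nip up their brackets while the lid weighs next to nothing in the hand. Take the blue bottle off the lid and lay it on its side in the wire cradle without dropping it; then raise the lid until it is clearly past its balance point, where the struts begin to lift it by themselves, but keep hold so that it does not run up to its stop. Ease it back to just below the balance point and finish holding it still there - do not let go - and leave the other loose things on the bench where they lie.

Things in the scene. Friction and masses are not known exactly. Their poses are not given: they have to be found in the camera images.
- parts_washer: bench parts washer, fixed: red steel tank 240 deep (x) x 280 wide (y), bright steel lid, a gas strut outside each side wall (320 over all in y), drain cock low on the front. Origin: centre of its underside on the bench; x points from the front (nearest the robot) to the hinge side, y to its left, z up. The shut lid's flat top is 126 above the bench
- washer_lid (a joint): lid's opening angle, rad: 0 shut (level), grows as the front edge rises, stop at 1.15. Balance point 0.78 (45 degrees): below it the lid sinks shut when let go, above it the struts carry it up to the stop; within 0.02 it may stand still. Lifting at the handle takes about 8 N when shut, falling to nothing at balance (about 1 N per 0.1 rad near it). The struts damp fast motion
- lid_hinge (a point): middle of the lid's hinge axis, at [124, 0, 120] in the washer's frame (fixed to the tank); the axis runs along the washer's y
- lid_handle (a point): middle of the lid's black handle, a round bar 12 thick, straight for 94 along the washer's y, on two legs (124 over all). Moves with the lid: shut, it is 222 in front of the hinge axis and 44 above it, 164 above the bench, 38 above the lid's top; the lid's front edge is 30 in front of it. The round bar can turn between the finger pads as the lid swings
- blue_bottle: closed blue plastic bottle with a red nozzle cap, 48 diameter x 195 tall, about 0.4 kg; straight-sided for the lower 115, then shouldered, cap from 160 up. At first it stands upright on the shut lid behind the handle. Origin: centre of its foot; z runs along its axis to the cap
- bottle_middle (a point): point on the bottle's axis 80 above its foot
- bottle_cradle: wire cradle, fixed: two level rods 6 thick, 150 long, centres 34 apart and 50 above the bench, on a blue base 170 x 90 x 4; at the far (+x) end they turn up into two stops (74 high, 38 apart, inner side 85 from the middle). Origin: centre of its underside; x along the rods to the stops; z up. The bottle lies on the rods either way round; foot at the stops, its middle is 5 past the seat
- cradle_seat (a point): middle of the cradle at the height of a lying bottle's axis, 71 above the bench
- spanner_13: loose combination spanner, 27 x 160 x 6; a bystander to leave alone. Origin: centre of its underside
- hex_key: loose hex key, 36 x 114 x 7; a bystander to leave alone. Origin: centre of its underside
- piston: loose engine piston standing on its skirt, 67 x 64 x 51; a bystander to leave alone. Origin: centre of its underside
- flux_brush: loose wooden-handled brush, 36 x 199 x 14; a bystander to leave alone. Origin: centre of its underside
- paint_marker: loose white and blue marker pen, 14 x 131 x 14; a bystander to leave alone. Origin: centre of its underside
Mind the look-alikes: they are no part of the job. What is meant by the blue_bottle is not purple, and is the smaller of those in its own colour.

How it is judged:
By the outcome, as a careful person would: the job done as asked, in the order asked, and still so for the second after the job is handed in, while the arm keeps its last pose, push and grip.
It also fails if it takes over 64 s, if anything falls off the work surface, if the arm or the gripper's body presses on something with over 40 N, if the wrist force passes 120 N, or if a joint passes its speed limit or range.

## Working session

There is one attempt and no reset: what is moved stays moved. The work goes in short steps, Python scripts to look and compute and a tool call to move; the robot and the scene stay as the last step left them, time stands still between calls to the robot, and variables do not carry over. Pictures are saved under pics/ and viewed, at most 10 in all, crops included, and the job is handed in when it is done.

Besides the shell and the picture viewer there is one more tool, called after "Emit:" as a command line: name --argument value ..., lists and objects as JSON in quotes. apply_moves: Moves the arm, as the interface text tells. Scaled input: -1 to 1 covers 4 cm each way for a shift and 0.12 rad each way for a turn. Its arguments: {"type":"object","properties":{"rows":{"type":"array","items":{"type":"number"}},"hand":{"type":"number"},"newtons":{"type":"number"}},"required":["rows"]}

```bash
mkdir -p pics; ls; cat > h.py <<'E'
import numpy as np, cv2
from bench import env, viewer
from scipy.spatial.transform import Rotation as R
def cap(n):
    c=viewer.capture(n); c['R']=np.array(c['rotation'],float)
    if c['R'].shape!=(3,3): c['R']=R.from_quat(np.roll(c['R'],-1)).as_matrix()
    c['p']=np.array(c['position']); return c
def ray(c,u,v): return c['R']@np.array([(u-c['cx'])/c['fx'],(v-c['cy'])/c['fy'],1.])
def onz(c,u,v,z):
    d=ray(c,u,v); return c['p']+d*(z-c['p'][2])/d[2]
def pts(c):
    v,u=np.mgrid[:420,:560]; d=np.stack([(u-c['cx'])/c['fx'],(v-c['cy'])/c['fy'],np.ones(u.shape)],-1)*c['range_z'][...,None]
    return d@c['R'].T+c['p']
E
python3 - <<'E'
from h import *
for n in ('scene','top'):
    c=cap(n); cv2.imwrite(f'pics/{n}0.png',c['color'][...,::-1]); np.savez(f'{n}0.npz',color=c['color'],rz=c['range_z'])
    print(n,c['p'],c['R'].round(3).tolist(),c['fx'],c['cx'],c['cy'],(c['range_z']>0).mean())
s=env.get_state(); print(s['clock'],s['tool_pos'],s['eef_rot'],s['gripper_width'],env.finger_overhang)
E
```

```text
pics
scene [-0.02320273 -0.72009853  1.19479386] [[0.725, -0.539, 0.429], [-0.689, -0.558, 0.462], [-0.009, -0.631, -0.776]] 434.46928838720976 276.6661030109472 207.3505191328884 0.9960034013605442
top [ 0.42999645 -0.049645    1.49036877] [[0.007, -0.995, 0.098], [-0.999, -0.012, -0.047], [0.048, -0.097, -0.994]] 538.0831796980019 286.41713530676634 212.93475443678807 0.9958333333333333
0.1 [0.14851989 0.63211075 0.23824615] [-1.20834911e-04  1.15119606e-01  9.93350950e-01 -1.16309002e-03] 0.08536877103028817 0.008
```

View pics/scene0.png

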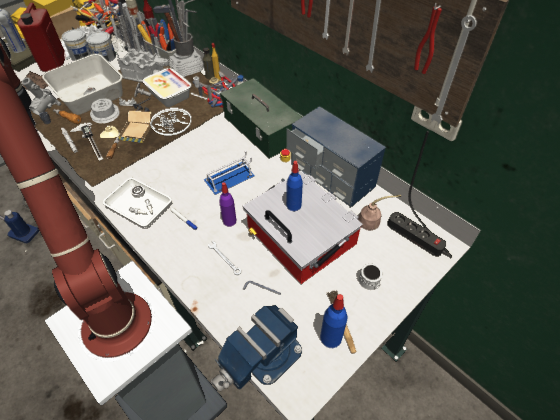

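View pics/top0.png

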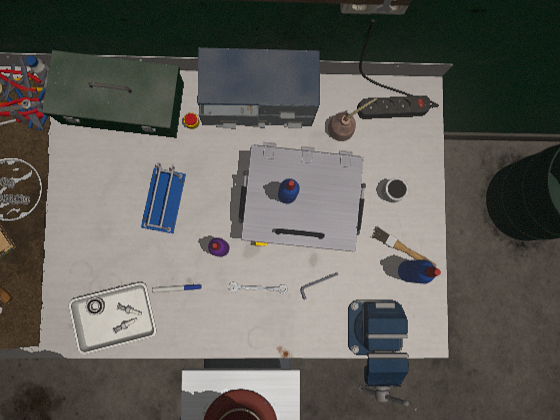

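The scene view shows three bottles: blue on the lid at (295,187), purple on the bench at (228,206) and a larger blue one at (334,322). The handle is at (278,228), the cradle at (230,175). The top view shows the bottle at (288,190), handle at (298,233), cradle at (164,198), larger blue bottle at (418,270) and purple bottle at (218,246).
Candidates: blue bottle on the lid (295,187), big blue (334,322) and purple (228,206). I choose the one on the lid, and will check it by crop and size.

```bash
python3 - <<'E'
from h import *
C={n:cap(n) for n in('scene','top')}
im=C['scene']['color'][150:260,190:390,::-1]; cv2.imwrite('pics/crop.png',cv2.resize(im,None,fx=4,fy=4,interpolation=cv2.INTER_CUBIC)[:600,:800])
boxes={'bottle':{'scene':(280,155,312,215),'top':(272,172,306,208)},'big':{'scene':(318,285,352,350),'top':(395,255,445,288)}}
for n,c in C.items():
    P=pts(c); hsv=cv2.cvtColor(c['color'],cv2.COLOR_RGB2HSV)
    for o,b in boxes.items():
        u0,v0,u1,v1=b[n]; m=np.zeros((420,560),bool); m[v0:v1,u0:u1]=1
        h,s,v=cv2.split(hsv)
        for nm,mm in(('blue',(h>100)&(h<128)&(s>120)),('red',((h<8)|(h>172))&(s>130))):
            q=P[m&mm&(c['range_z']>0)]; uv=np.argwhere(m&mm)
            if len(q):print(n,o,nm,len(q),'min',q.min(0).round(3),'max',q.max(0).round(3),'med',np.median(q,0).round(3),'uv',uv.mean(0)[::-1].round(1))
    # lid
    m=(abs(P[...,2]-.126)<.006)&(P[...,0]>.4)&(P[...,0]<.85)&(abs(P[...,1]+.1)<.28); 
    k=cv2.connectedComponentsWithStats(m.astype(np.uint8)); i=1+k[2][1:,4].argmax(); q=P[k[1]==i]
    r=cv2.minAreaRect((q[:,:2]*1000).astype(np.float32)); print(n,'lid',r,cv2.boxPoints(r).round(0).tolist(),'z',np.median(q[:,2]))
    # handle
    m=(P[...,2]>.145)&(P[...,2]<.185)&(c['color'].max(-1)<70)&(P[...,0]>.4)&(P[...,0]<.62)&(abs(P[...,1]+.1)<.2)
    q=P[m]; r=cv2.minAreaRect((q[:,:2]*1000).astype(np.float32)); print(n,'handle',len(q),r,q[:,2].max(),np.median(q,0), 'uv',np.argwhere(m).mean(0)[::-1])
    # cradle
    m=(P[...,0]>.5)&(P[...,0]<.8)&(P[...,1]>.1)&(P[...,1]<.34)&(P[...,2]>.002)
    for lo,hi in((.002,.008),(.04,.058),(.058,.1)):
        q=P[m&(P[...,2]>lo)&(P[...,2]<hi)]
        if len(q)>4: r=cv2.minAreaRect((q[:,:2]*1000).astype(np.float32)); print(n,'cradle',lo,len(q),r,q.min(0).round(3),q.max(0).round(3),q.mean(0).round(3))
im=C['top']['color'][150:250,130:210,::-1]; cv2.imwrite('pics/cr2.png',cv2.resize(im,None,fx=6,fy=6,interpolation=cv2.INTER_CUBIC))
E
```

```text
scene bottle blue 506 min [ 0.585 -0.142  0.129] max [ 0.623 -0.105  0.285] med [ 0.597 -0.13   0.215] uv [294.  191.7]
scene bottle red 56 min [ 0.601 -0.126  0.289] max [ 0.618 -0.113  0.324] med [ 0.607 -0.121  0.308] uv [294.8 166.8]
scene big blue 798 min [ 0.385 -0.493  0.008] max [ 0.438 -0.441  0.203] med [ 0.398 -0.475  0.135] uv [333.2 326.5]
scene big red 122 min [ 0.404 -0.475  0.205] max [ 0.425 -0.452  0.253] med [ 0.411 -0.465  0.233] uv [338.1 302.2]
scene lid ((608.775146484375, -158.88699340820312), (318.8592529296875, 260.28369140625), 84.73509979248047) [[465.0, -306.0], [724.0, -330.0], [753.0, -12.0], [494.0, 12.0]] z 0.12632903723464994
scene handle 137 ((509.0748596191406, -151.70315551757812), (115.75098419189453, 10.989463806152344), 85.74491119384766) 0.17447331773215158 [ 0.50810805 -0.1575245   0.16827354] uv [278.81021898 223.4379562 ]
scene cradle 0.002 1119 ((649.69140625, 219.734619140625), (299.36236572265625, 239.6459503173828), 0.045298393815755844) [0.5   0.1   0.002] [0.799 0.34  0.008] [0.643 0.222 0.004]
scene cradle 0.04 252 ((662.99755859375,
[... 1030 characters left out ...]
77636719), (125.19519805908203, 274.8265075683594), 7.11462926864624) 0.18195548732389533 [ 0.51295054 -0.1340524   0.16805756] uv [294.41409692 228.55947137]
top cradle 0.002 2460 ((650.0455322265625, 219.94180297851562), (239.42388916015625, 299.9854736328125), 89.89511108398438) [0.5   0.1   0.002] [0.8   0.34  0.008] [0.638 0.218 0.004]
top cradle 0.04 392 ((664.633056640625, 254.85693359375), (276.16748046875, 144.82888793945312), 2.3372247219085693) [0.528 0.183 0.04 ] [0.8   0.333 0.058] [0.641 0.224 0.051]
top cradle 0.058 168 ((688.72314453125, 223.27572631835938), (283.6256103515625, 138.1321258544922), 19.338441848754883) [0.535 0.183 0.058] [0.8   0.335 0.099] [0.769 0.244 0.074]
```

View pics/crop.png

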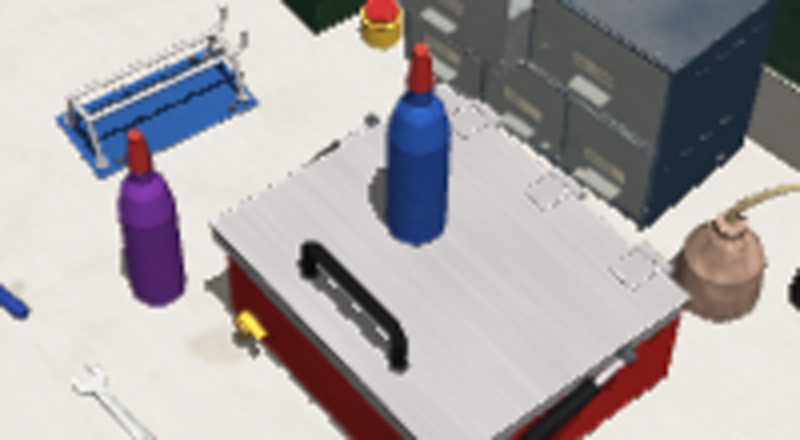

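View pics/cr2.png

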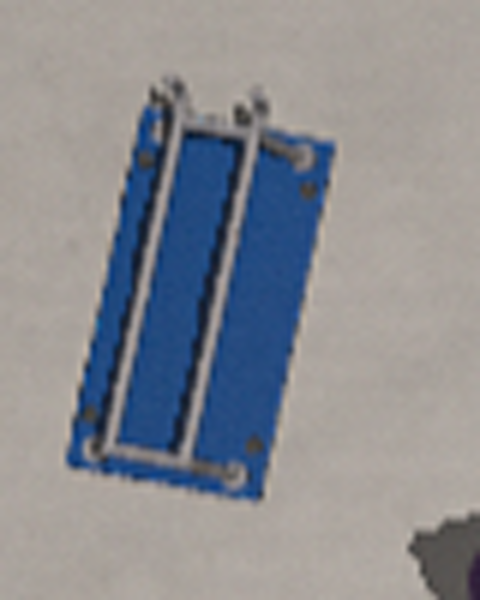

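The crop confirms the small blue bottle with its red cap on the lid (max 0.195 above the lid; the other blue one is 0.25 tall). The second crop shows the cradle rods at (145,280) and (220,290), with stops at the top (170,95) and (255,105), i.e. +x end.

```bash
python3 - <<'E'
from h import *
print([a for a in dir(env) if a[0]!='_'],[a for a in dir(viewer) if a[0]!='_'])
for n in('top','scene'):
    c=cap(n); P=pts(c); hsv=cv2.cvtColor(c['color'],cv2.COLOR_RGB2HSV); h,s,v=cv2.split(hsv)
    # cradle base: blue
    b={'top':(140,155,190,240),'scene':(198,150,260,195)}[n]
    m=np.zeros((420,560),np.uint8); m[b[1]:b[3],b[0]:b[2]]=1
    bl=(m>0)&(h>98)&(h<125)&(s>110)
    uv=np.argwhere(bl)[:,::-1]; q=np.array([onz(c,u,v,.004)[:2] for u,v in uv]); r=cv2.minAreaRect((q*1000).astype(np.float32))
    print(n,'base',r)
    q=P[(m>0)&(s<90)&(abs(P[...,2]-.052)<.007)]; 
    print('rods n',len(q),q.mean(0).round(4)); 
    d=np.array([np.cos(-.2),np.sin(-.2)])
    for it in range(2):
        t=q[:,:2]@np.array([-d[1],d[0]]); g=(t.min()+t.max())/2
        ds=[]
        for mm in(t<g,t>=g):
            qq=q[mm]; w=cv2.fitLine((qq[:,:2]*1000).astype(np.float32),cv2.DIST_HUBER,0,.01,.01).ravel(); w[:2]*=np.sign(w[0]); ds.append(w[:2]); print('  rod',w.round(3),qq.shape, qq[:,2].mean().round(4), (qq[:,:2]@d).min(),(qq[:,:2]@d).max())
    q=P[(m>0)&(s<90)&(P[...,2]>.062)]; print('stops',len(q),q.mean(0),q[:,2].max())
    b={'top':(265,222,330,242),'scene':(258,205,295,248)}[n]
    m=np.zeros((420,560),np.uint8); m[b[1]:b[3],b[0]:b[2]]=1
    hm=(m>0)&(c['color'].max(-1)<75)&(P[...,2]>.15)&(P[...,2]<.18)
    uv=np.argwhere(hm)[:,::-1]; q=np.array([onz(c,u,v,.168)[:2] for u,v in uv]); r=cv2.minAreaRect((q*1000).astype(np.float32)); print('handle',len(uv),r, P[hm].mean(0))
    # bottle: body strip at z .17-.235
    q=P[(h>100)&(h<128)&(s>120)&(P[...,2]>.14)&(P[...,2]<.235)&(abs(P[...,0]-.61)<.05)&(abs(P[...,1]+.117)<.05)]
    from scipy.optimize import least_squares as L
    f=L(lambda x:np.hypot(q[:,0]-x[0],q[:,1]-x[1])-.024,[.61,-.117]); print('bottle',f.x,f.cost,len(q),'top z',P[((h<8)|(h>172))&(s>130)&(abs(P[...,0]-.61)<.03)&(abs(P[...,1]+.117)<.03)][:,2].max())
E
```

```text
['PlanningError', 'finger_overhang', 'get_state', 'sign_off'] ['capture']
top base ((607.6564331054688, 220.1563720703125), (89.35388946533203, 167.20884704589844), 79.77017211914062)
rods n 318 [0.6129 0.2193 0.0516]
  rod [ 9.84000e-01 -1.78000e-01  6.10188e+02  2.02694e+02] (156, 3) 0.0518 0.475669713403655 0.6392374758311103
  rod [ 9.85000e-01 -1.75000e-01  6.15107e+02  2.35337e+02] (162, 3) 0.0515 0.4749418640494575 0.6430430236264608
  rod [ 9.84000e-01 -1.78000e-01  6.10188e+02  2.02694e+02] (156, 3) 0.0518 0.475669713403655 0.6392374758311103
  rod [ 9.85000e-01 -1.75000e-01  6.15107e+02  2.35337e+02] (162, 3) 0.0515 0.4749418640494575 0.6430430236264608
stops 20 [0.57547182 0.08849319 0.71066579] 1.49036877356169
handle 192 ((511.7296447753906, -146.57418823242188), (119.51526641845703, 10.104827880859375), 84.23605346679688) [ 0.51185682 -0.14609337  0.16689295]
bottle [ 0.61345506 -0.11545875] 1.5482205302453882e-06 30 top z 0.3234563888278075
scene base ((607.4273071289062, 218.50445556640625), (88.06095123291016, 167.83163452148438), 79.7571792602539)
rods n 155 [0.6106 0.2178 0.0521]
  rod [ 9.84000e-01 -1.81000e-01  6.08429e+02  2.00951e+02] (76, 3) 0.0523 0.47402603959720235 0.6395614215498864
  rod [ 9.85000e-01 -1.72000e-01  6.12164e+02  2.34060e+02] (79, 3) 0.0519 0.4733777645580891 0.6370557593605973
  rod [ 9.84000e-01 -1.81000e-01  6.08429e+02  2.00951e+02] (76, 3) 0.0523 0.47402603959720235 0.6395614215498864
  rod [ 9.85000e-01 -1.72000e-01  6.12164e+02  2.34060e+02] (79, 3) 0.0519 0.4733777645580891 0.6370557593605973
stops 27 [ 0.35836389 -0.20252199  0.54487798] 1.1947938589148885
handle 130 ((507.13812255859375, -157.41012573242188), (121.36080169677734, 15.22257137298584), 82.58937072753906) [ 0.50810156 -0.15769928  0.16744554]
bottle [ 0.6110673 -0.115706 ] 0.0002968636077003613 300 top z 0.32296494578843515
```

Emit:
apply_moves --rows '[0,0,0,0.8,0,0,0,0,0,0.8,0,0,0,0,0,0.8,0,0,0,0,0,0.8,0,0,0,0,0,0.8,0,0]'

```text
clock: 0.72
tool_pos: [0.1487, 0.633, 0.2401]
eef_rot: [-0.028, 0.112, 0.965, -0.238]
contact_force: [-0.5, 0.5, -0.4]
gripper_width: 0.0858
gripper_force: 0.0
```

```bash
cat >> h.py <<'E'
import json
def log():
    s=env.get_state(); s={k:np.array(v).tolist() for k,v in s.items()}
    open('log.jsonl','a').write(json.dumps(s)+'\n')
    print('t',round(s['clock'],2),'q',np.round(s['joint_pos'],3).tolist(),'p',np.round(s['tool_pos'],4).tolist(),'R',np.round(s['eef_rot'],3).tolist(),'F',np.round(s['contact_force'],1).tolist(),'w',round(s['gripper_width'],4),'g',np.round(s['gripper_force'],1))
    return s
E
python3 -c "
from h import *
log()"
```

```text
t 0.72 q [-1.366, 0.894, -0.004, 0.939, -0.011, 1.791, -0.029] p [0.1487, 0.633, 0.2401] R [-0.028, 0.112, 0.965, -0.238] F [-0.5, 0.5, -0.4] w 0.0858 g 0.0
```

Emit:
apply_moves --rows '[0,0,-0.4,-1,0,0,0,0,-0.4,-1,0,0,0,0,-0.4,-1,0,0,0,0,-0.4,-1,0,0,0,0,-0.4,-1,0,0]'

```text
clock: 1.13
tool_pos: [0.1532, 0.6522, 0.3169]
eef_rot: [0.007, 0.115, 0.991, 0.063]
contact_force: [0.0, -0.1, 0.7]
gripper_width: 0.0854
gripper_force: 0.0
```

```bash
python3 -c "
from h import *
log()"
```

```text
t 1.13 q [-1.369, 0.531, -0.01, 1.361, 0.011, 1.122, -0.041] p [0.1532, 0.6522, 0.3169] R [0.007, 0.115, 0.991, 0.063] F [0.0, -0.1, 0.7] w 0.0854 g 0.0
```

Emit:
apply_moves --rows '[-0.8,0,0,0,1,0,-0.8,0,0,0,1,0,-0.8,0,0,0,1,0,-0.8,0,0,0,1,0,-0.8,0,0,0,1,0]'

```text
clock: 1.55
tool_pos: [0.3063, 0.6201, 0.2812]
eef_rot: [-0.287, 0.092, 0.949, 0.094]
contact_force: [0.4, 1.7, -0.6]
gripper_width: 0.0856
gripper_force: 0.0
```

```bash
python3 -c "
from h import *
log()"
```

```text
t 1.55 q [-0.784, 0.755, -0.247, 1.193, -0.446, 1.353, 0.532] p [0.3063, 0.6201, 0.2812] R [-0.287, 0.092, 0.949, 0.094] F [0.4, 1.7, -0.6] w 0.0856 g 0.0
```

Emit:
apply_moves --rows '[0,-0.8,0,0,0,1,0,-0.8,0,0,0,1,0,-0.8,0,0,0,1,0,-0.8,0,0,0,1,0,-0.8,0,0,0,1]'

```text
clock: 1.97
tool_pos: [0.2381, 0.4748, 0.2801]
eef_rot: [-0.301, 0.373, 0.878, 0.0]
contact_force: [0.1, 0.3, 0.8]
gripper_width: 0.0853
gripper_force: 0.0
```

```bash
python3 -c "
from h import *
log()"
```

```text
t 1.97 q [-0.757, 0.502, -0.126, 1.683, -0.559, 1.214, 0.162] p [0.2381, 0.4748, 0.2801] R [-0.301, 0.373, 0.878, 0.0] F [0.1, 0.3, 0.8] w 0.0853 g 0.0
```

```bash
cat > fit.py <<'E'
from h import *
import itertools
D=[json.loads(l) for l in open('log.jsonl')]
D.append(dict(joint_pos=[-1.367,.615,-.013,1.423,.008,1.103,-.04],tool_pos=[.1485,.6321,.2382],eef_rot=[-1.2e-4,.1151,.99335,-.00116]))
Q=np.array([d['joint_pos'] for d in D]); Pp=np.array([d['tool_pos'] for d in D]); RR=R.from_quat(np.roll([d['eef_rot'] for d in D],-1,1))
def chain(q,sg):
    out=[R.identity()]
    for i,a in enumerate('zyzyzyz'): out.append(out[-1]*R.from_rotvec(np.eye(3)['xyz'.index(a)]*sg[i]*q[i]))
    return out
if __name__=='__main__':
    best=[]
    for sg in itertools.product([1,-1],repeat=7):
        if sg[1]<0: continue
        # world R = A * M(q) * B ; A=Rz(a); B const
        M=[chain(q,sg)[-1] for q in Q]
        for a in np.arange(0,2*np.pi,np.pi/2):
            E=R.concatenate([ (R.from_rotvec([0,0,a])*m).inv()*r for m,r in zip(M,RR)]); mean=E.mean()
            e=(mean.inv()*E).magnitude().max(); best.append((e,sg,a,mean.as_rotvec().round(3)))
    best.sort(key=lambda x:x[0])
    for b in best[:6]: print(b)
    e,sg,a,_=best[0]; A=R.from_rotvec([0,0,a])
    rows=[];rhs=[]
    for q,p in zip(Q,Pp):
        c=[A*x for x in chain(q,sg)]
        Z=[c[i].as_matrix() for i in range(8)]
        cols=[Z[0][:,2],Z[2][:,2],Z[2][:,0],Z[4][:,2],Z[4][:,0],Z[6][:,2],Z[6][:,0]]
        rows.append(np.stack(cols,1)); rhs.append(p)
    x,res,rk,sv=np.linalg.lstsq(np.vstack(rows),np.hstack(rhs),rcond=None)
    print(x.round(4),rk,sv.round(3),np.abs(np.vstack(rows)@x-np.hstack(rhs)).max())
E
python3 fit.py
```

```text
(np.float64(0.002560803669069577), (-1, 1, -1, 1, -1, 1, -1), np.float64(0.0), array([1.000e-03, 0.000e+00, 1.571e+00]))
(np.float64(0.34464396657762797), (-1, 1, 1, 1, -1, 1, -1), np.float64(0.0), array([-0.041,  0.091,  1.447]))
(np.float64(0.4782572834965358), (-1, 1, 1, -1, -1, -1, 1), np.float64(3.141592653589793), array([ 1.027, -1.039, -1.378]))
(np.float64(0.5081205419028417), (-1, 1, 1, 1, 1, -1, 1), np.float64(3.141592653589793), array([-1.702,  1.837, -0.832]))
(np.float64(0.5188732102359185), (-1, 1, 1, 1, -1, 1, -1), np.float64(1.5707963267948966), array([-0.471, -0.022,  2.903]))
(np.float64(0.5259596821023561), (-1, 1, -1, -1, 1, -1, -1), np.float64(0.0), array([-0.676, -0.836,  1.39 ]))
[0.2849 0.5176 0.0377 0.3747 0.0176 0.2608 0.011 ] 7 [4.394 3.832 0.758 0.441 0.384 0.287 0.088] 0.02259996609401882
```

Emit:
apply_moves --rows '[-0.8,0,-0.6,0,0,1,-0.8,0,-0.6,0,0,1,-0.8,0,-0.6,0,0,1,-0.8,0,-0.6,0,0,1,-0.8,0,-0.6,0,0,1]'

```text
clock: 2.38
tool_pos: [0.3617, 0.3218, 0.3066]
eef_rot: [-0.287, 0.614, 0.73, -0.087]
contact_force: [0.7, 0.1, -0.5]
gripper_width: 0.0851
gripper_force: 0.0
```

```bash
python3 -c "
from h import *
log()"
```

```text
t 2.38 q [-0.554, 0.488, 0.093, 1.623, -0.498, 1.475, -0.13] p [0.3617, 0.3218, 0.3066] R [-0.287, 0.614, 0.73, -0.087] F [0.7, 0.1, -0.5] w 0.0851 g 0.0
```

Emit:
apply_moves --rows '[-0.5,-0.6,0,1,0,0,-0.5,-0.6,0,1,0,0,-0.5,-0.6,0,1,0,0,-0.5,-0.6,0,1,0,0,-0.5,-0.6,0,1,0,0]'

```text
clock: 2.8
tool_pos: [0.2864, 0.1943, 0.3539]
eef_rot: [-0.457, 0.499, 0.672, -0.301]
contact_force: [-0.3, 0.5, -0.1]
gripper_width: 0.086
gripper_force: 0.0
```

```bash
python3 -c "
from h import *
log()"; cat > fit2.py <<'E'
from fit import *
sg=(-1,1,-1,1,-1,1,-1)
cols=lambda q:np.hstack([c.as_matrix() for c in chain(q,sg)])
A=np.vstack([cols(q) for q in Q]); b=np.hstack(Pp)
for names in [('0z','2z','2x','4z','4x','6z','6x'),('0z','1x','2z','2x','4z','4x','6z','6x'),('0z','2z','2y','4z','4y','6z','6y'),('0z','1x','1y','2z','2x','2y','4z','4x','4y','6z','6x','6y'),('0z','1x','2z','3x','4x','4z','5x','6x','6z')]:
    k=[3*int(n[0])+'xyz'.index(n[1]) for n in names]
    x=np.linalg.lstsq(A[:,k],b,rcond=None)[0]; r=(A[:,k]@x-b).reshape(-1,3); print(dict(zip(names,x.round(4))),np.abs(r).max(1).round(4))
E
python3 fit2.py
```

```text
t 2.8 q [-0.37, 0.583, 0.036, 1.694, -0.403, 1.968, 0.04] p [0.2864, 0.1943, 0.3539] R [-0.457, 0.499, 0.672, -0.301] F [-0.3, 0.5, -0.1] w 0.086 g 0.0
{'0z': np.float64(0.3334), '2z': np.float64(0.516), '2x': np.float64(0.0408), '4z': np.float64(0.381), '4x': np.float64(0.0598), '6z': np.float64(0.2636), '6x': np.float64(0.0041)} [0.0203 0.0219 0.0118 0.0065 0.0077 0.0114 0.0238]
{'0z': np.float64(0.3458), '1x': np.float64(0.0656), '2z': np.float64(0.4886), '2x': np.float64(0.0136), '4z': np.float64(0.3525), '4x': np.float64(0.0792), '6z': np.float64(0.2632), '6x': np.float64(-0.0027)} [0.0201 0.0214 0.0085 0.0046 0.0093 0.012  0.0236]
{'0z': np.float64(0.256), '2z': np.float64(0.5495), '2y': np.float64(-0.012), '4z': np.float64(0.3724), '4y': np.float64(-0.0106), '6z': np.float64(0.298), '6y': np.float64(0.0006)} [0.0004 0.0004 0.0001 0.0002 0.0001 0.0001 0.0008]
{'0z': np.float64(0.2558), '1x': np.float64(-0.002), '1y': np.float64(-0.0061), '2z': np.float64(0.5506), '2x': np.float64(0.0004), '2y': np.float64(-0.0061), '4z': np.float64(0.3742), '4x': np.float64(0.0), '4y': np.float64(-0.0107), '6z': np.float64(0.298), '6x': np.float64(0.0007), '6y': np.float64(0.0009)} [0.0002 0.0005 0.0002 0.0001 0.0003 0.0003 0.0007]
{'0z': np.float64(0.2635), '1x': np.float64(0.0152), '2z': np.float64(0.5417), '3x': np.float64(0.0027), '4x': np.float64(0.0474), '4z': np.float64(0.3632), '5x': np.float64(-0.0407), '6x': np.float64(0.0021), '6z': np.float64(0.2932)} [0.0209 0.0218 0.0037 0.0027 0.0016 0.0047 0.0221]
```

```bash
cat > kin.py <<'E'
from h import *
from scipy.optimize import least_squares
SG=np.array([-1,1,-1,1,-1,1,-1.]); LO=np.array([-3.12,-.3,-1.34,.26,-1.36,.01,-2.84]); HI=np.array([3.12,2.06,1.32,2.42,4.5,1.98,2.84])
AX=[np.eye(3)['xyz'.index(a)] for a in 'zyzyzyz']
def rot(a,t):
    c,s=np.cos(t),np.sin(t)
    return np.array([[c,-s,0],[s,c,0],[0,0,1]]) if a%2==0 else np.array([[c,0,s],[0,1,0],[-s,0,c]])
def fk(q):
    M=np.eye(3); p=np.array([0,0,.256]); P=[p]
    for i in range(7):
        M=M@rot(i,SG[i]*q[i])
        if i==1: p=p+M@[0,-.012,.5495]; P.append(p)
        if i==3: p=p+M@[0,-.0106,.3724]; P.append(p)
        if i==5: p=p+M@[0,0,.298]; P.append(p)
    return p,M@rot(0,np.pi/2),P
def ik(p,M,q0,w=.02,mar=.08):
    def f(q):
        a,B,_=fk(q); return np.r_[(a-p)*10,R.from_matrix(M.T@B).as_rotvec()*3,(q-q0)*w]
    s=least_squares(f,np.clip(q0,LO+mar+.001,HI-mar-.001),bounds=(LO+mar,HI-mar),max_nfev=80)
    a,B,_=fk(s.x); return s.x,np.linalg.norm(a-p),np.linalg.norm(R.from_matrix(M.T@B).as_rotvec())
def frame(t,c):
    t=t/np.linalg.norm(t); c=c-t*(c@t); c/=np.linalg.norm(c); return np.stack([np.cross(c,t),c,t],1)
E
cat > s1.py <<'E'
from kin import *
q0=np.array(env.get_state()['joint_pos'])
B=np.array([.611,-.1157,.126]); seat=np.array([.6075,.2195,.071]); up=np.array([0,0,1.])
cx=np.array([np.cos(-.178),np.sin(-.178),0])
g=.085
for al in (0,15,30):
  for ps in range(-150,121,15):
    a,y=np.radians([al,ps]); h=np.array([np.cos(y),np.sin(y),0]); t=h*np.cos(a)-up*np.sin(a)
    for cs in(1,-1):
        c=np.cross(h,up)*cs; M1=frame(t,c); q1,e,er=ik(B+up*g+.011*t,M1,q0)
        if e>.003 or er>.03: continue
        for bs in(1,-1):
            b=cx*bs; t2=-up*np.cos(a)-b*np.sin(a); M2=frame(t2,np.cross(b,up)*cs)
            q2,e2,er2=ik(seat+(g-.08)*b+.011*t2,M2,q1)
            if e2>.003 or er2>.03: continue
            Pj=fk(q1)[2]; print(al,ps,cs,bs,q1.round(2),q2.round(2),'el',Pj[1].round(2),'wr',Pj[2].round(2),'dq',abs(q2-q1).max().round(2))
E
python3 s1.py; python3 - <<'E'
from h import *
c=cap('scene');h,s,v=cv2.split(cv2.cvtColor(c['color'],cv2.COLOR_RGB2HSV));P=pts(c)
q=P[(h>128)&(h<155)&(s>100)&(P[...,2]>.02)&(P[...,0]>.3)];print(np.median(q,0),q.max(0))
E
```

```text
0 -135 1 -1 [-0.47  1.43  1.04  1.01  0.29  1.9   2.76] [-0.92  1.09  1.1   1.64 -1.07  1.12  1.87] el [0.49 0.24 0.33] wr [0.81 0.09 0.21] dq 1.36
0 -135 -1 1 [-0.48  1.48  1.15  0.99  0.22  1.9  -0.31] [-0.32  0.82 -0.11  1.59  0.12  0.74  0.92] el [0.49 0.24 0.31] wr [0.81 0.09 0.21] dq 1.26
0 -135 -1 -1 [-0.48  1.48  1.15  0.99  0.22  1.9  -0.31] [-0.95  1.16  1.22  1.64 -1.15  1.22 -1.22] el [0.49 0.24 0.31] wr [0.81 0.09 0.21] dq 1.37
0 -120 1 -1 [-0.34  1.18  0.31  1.21  0.84  1.9   2.33] [-0.52  0.82  0.23  1.62 -0.25  0.73  1.22] el [0.48 0.16 0.46] wr [0.75 0.13 0.21] dq 1.17
0 -120 -1 1 [-0.5   1.27  0.71  1.22  0.6   1.72 -0.62] [-0.1   0.86 -0.49  1.58  0.51  0.83  0.59] el [0.47 0.24 0.42] wr [0.75 0.13 0.21] dq 1.22
0 -120 -1 -1 [-0.5   1.27  0.71  1.22  0.6   1.72 -0.62] [-0.73  0.89  0.62  1.63 -0.65  0.84 -1.59] el [0.47 0.24 0.42] wr [0.75 0.13 0.21] dq 1.25
0 -105 1 -1 [-0.3   1.09  0.07  1.43  1.1   1.82  2.15] [-0.35  0.8  -0.05  1.62  0.06  0.72  0.96] el [0.47 0.13 0.51] wr [0.69 0.16 0.21] dq 1.19
0 -105 -1 1 [-0.6   1.2   0.68  1.45  0.76  1.47 -0.75] [-0.08
[... 16190 characters left out ...]
 0.35] dq 2.43
30 105 1 -1 [ 0.47  0.98 -0.03  1.19 -0.71  1.75  0.87] [-0.03  0.9  -0.82  1.97  1.68  0.91 -0.54] el [ 0.4  -0.22  0.56] wr [ 0.68 -0.36  0.35] dq 2.39
30 105 -1 -1 [ 0.3   1.    0.35  1.2  -0.91  1.9  -2.11] [-0.91  0.83  0.6   1.98 -1.28  0.09 -1.05] el [ 0.44 -0.15  0.55] wr [ 0.68 -0.36  0.35] dq 1.81
30 120 1 1 [ 0.48  1.06 -0.23  1.   -0.48  1.9   0.85] [-0.53  1.11  0.59  1.16 -0.65  1.57 -1.63] el [ 0.42 -0.23  0.52] wr [ 0.74 -0.33  0.35] dq 2.48
30 120 1 -1 [ 0.48  1.06 -0.23  1.   -0.48  1.9   0.85] [ 0.06  0.99 -1.01  1.96  1.71  1.08 -0.51] el [ 0.42 -0.23  0.52] wr [ 0.74 -0.33  0.35] dq 2.19
[0.46661131 0.04344027 0.09621609] [0.60656216 0.06703319 0.28425314]
```

```bash
cat > plan.py <<'E'
from kin import *
def cur():
    s=env.get_state(); q=s['eef_rot']; return np.array(s['tool_pos']),R.from_quat(np.roll(q,-1)),np.array(s['joint_pos'])
def plan(ways,start=None,show=True):
    """ways: list of (pos, M 3x3 or None, nrows). straight line + constant rotation; prints rows"""
    p,r,q=cur() if start is None else start; allr=[]
    for tp,M,n in ways:
        rt=r if M is None else R.from_matrix(M); tp=np.array(tp)
        dv=(r.inv()*rt).as_rotvec()/n; dp=(tp-p)/n; e0=np.degrees(np.linalg.norm(dv)*n)
        for k in range(n):
            want=tp-dp*(n-1-k)
            sh=np.round(r.inv().apply(want-p)/.04,2); ro=np.round(dv/.12,2); allr.append(np.r_[sh,ro])
            p=p+r.apply(sh*.04); r=r*R.from_rotvec(ro*.12)
        q,e,er=ik(p,r.as_matrix(),q,w=.05,mar=.02)
        print('way',p.round(4),'rot',e0.round(1),'ik',q.round(2),e.round(4),er.round(3),'elbow',fk(q)[2][1].round(2),'wrist',fk(q)[2][2].round(2))
    a=np.array(allr); print('max',abs(a).max(0)); 
    a=a+0.
    for i in range(0,len(a),5): print('['+', '.join('%g'%x for x in a[i:i+5].ravel())+']')
    return p,r,q
up=np.array([0,0,1.]); B=np.array([.611,-.1157,.126]); seat=np.array([.6075,.2195,.071]); cx=np.array([np.cos(-.178),np.sin(-.178),0])
h=np.array([0,-1.,0]); MG=frame(h,-np.cross(h,up))
E
python3 -c "
from plan import *
g=B+up*.085
plan([([.45,.17,.36],frame(np.array([-.2,-1,-.3]),np.array([1.,0,0])),10),(g-h*.11,MG,10)])"
```

```text
way [0.45   0.1701 0.3601] rot 102.0 ik [-0.97  0.78  0.38  1.45  0.58  1.94 -0.77] 0.0 0.0 elbow [0.23 0.31 0.65] wrist [0.51 0.45 0.44]
way [ 0.6109 -0.0057  0.2109] rot 19.8 ik [-0.72  1.11  0.44  1.54  0.94  1.53 -0.92] 0.0 0.0 elbow [0.38 0.31 0.5 ] wrist [0.61 0.29 0.21]
max [0.36 0.49 0.45 0.58 1.03 0.9 ]
[-0.08, 0.13, -0.38, -0.58, -1.03, 0.9, -0.1, 0.16, -0.37, -0.58, -1.03, 0.9, -0.13, 0.21, -0.33, -0.58, -1.03, 0.9, -0.15, 0.23, -0.31, -0.58, -1.03, 0.9, -0.15, 0.28, -0.26, -0.58, -1.03, 0.9]
[-0.15, 0.31, -0.23, -0.58, -1.03, 0.9, -0.14, 0.34, -0.19, -0.58, -1.03, 0.9, -0.13, 0.36, -0.14, -0.58, -1.03, 0.9, -0.1, 0.39, -0.11, -0.58, -1.03, 0.9, -0.07, 0.4, -0.07, -0.58, -1.03, 0.9]
[0.23, 0.49, 0.44, -0.16, -0.24, 0.02, 0.25, 0.49, 0.45, -0.16, -0.24, 0.02, 0.26, 0.47, 0.44, -0.16, -0.24, 0.02, 0.27, 0.47, 0.45, -0.16, -0.24, 0.02, 0.29, 0.46, 0.45, -0.16, -0.24, 0.02]
[0.31, 0.45, 0.45, -0.16, -0.24, 0.02, 0.31, 0.43, 0.45, -0.16, -0.24, 0.02, 0.33, 0.43, 0.45, -0.16, -0.24, 0.02, 0.35, 0.42, 0.44, -0.16, -0.24, 0.02, 0.36, 0.41, 0.45, -0.16, -0.24, 0.02]
```

```bash
python3 -c "
from plan import *
g=B+up*.085
plan([([.48,.17,.36],frame(np.array([-.1,-1,-.6]),np.array([1.,0,0])),15)])"
```

```text
way [0.4799 0.1702 0.36  ] rot 94.0 ik [-0.92  0.67  0.34  1.43  0.55  1.78 -0.72] 0.0 0.0 elbow [0.22 0.27 0.69] wrist [0.5  0.43 0.51]
max [0.11 0.32 0.3  0.48 0.61 0.49]
[-0.05, 0.11, -0.3, -0.48, -0.61, 0.49, -0.07, 0.12, -0.29, -0.48, -0.61, 0.49, -0.09, 0.15, -0.28, -0.48, -0.61, 0.49, -0.09, 0.17, -0.26, -0.48, -0.61, 0.49, -0.1, 0.18, -0.25, -0.48, -0.61, 0.49]
[-0.11, 0.21, -0.22, -0.48, -0.61, 0.49, -0.11, 0.23, -0.21, -0.48, -0.61, 0.49, -0.11, 0.24, -0.18, -0.48, -0.61, 0.49, -0.1, 0.26, -0.17, -0.48, -0.61, 0.49, -0.11, 0.28, -0.13, -0.48, -0.61, 0.49]
[-0.09, 0.29, -0.12, -0.48, -0.61, 0.49, -0.09, 0.3, -0.09, -0.48, -0.61, 0.49, -0.07, 0.3, -0.07, -0.48, -0.61, 0.49, -0.06, 0.32, -0.04, -0.48, -0.61, 0.49, -0.04, 0.32, -0.03, -0.48, -0.61, 0.49]
```

Emit:
apply_moves --rows '[-0.05,0.11,-0.3,-0.48,-0.61,0.49,-0.07,0.12,-0.29,-0.48,-0.61,0.49,-0.09,0.15,-0.28,-0.48,-0.61,0.49,-0.09,0.17,-0.26,-0.48,-0.61,0.49,-0.1,0.18,-0.25,-0.48,-0.61,0.49]'

```text
clock: 3.27
tool_pos: [0.3522, 0.1888, 0.3567]
eef_rot: [-0.2, 0.591, 0.7, -0.348]
contact_force: [-0.5, 0.2, 0.3]
gripper_width: 0.0856
gripper_force: 0.0
```

Emit:
apply_moves --rows '[-0.11,0.21,-0.22,-0.48,-0.61,0.49,-0.11,0.23,-0.21,-0.48,-0.61,0.49,-0.11,0.24,-0.18,-0.48,-0.61,0.49,-0.1,0.26,-0.17,-0.48,-0.61,0.49,-0.11,0.28,-0.13,-0.48,-0.61,0.49]'

```text
clock: 3.68
tool_pos: [0.4167, 0.1824, 0.3597]
eef_rot: [0.069, 0.635, 0.674, -0.37]
contact_force: [-0.0, -0.7, -0.4]
gripper_width: 0.0853
gripper_force: 0.0
```

Emit:
apply_moves --rows '[-0.09,0.29,-0.12,-0.48,-0.61,0.49,-0.09,0.3,-0.09,-0.48,-0.61,0.49,-0.07,0.3,-0.07,-0.48,-0.61,0.49,-0.06,0.32,-0.04,-0.48,-0.61,0.49,-0.04,0.32,-0.03,-0.48,-0.61,0.49]'

```text
clock: 4.1
tool_pos: [0.4808, 0.1764, 0.3626]
eef_rot: [0.332, 0.632, 0.598, -0.365]
contact_force: [-0.1, 0.2, -0.3]
gripper_width: 0.0855
gripper_force: 0.0
```

```bash
python3 -c "
from plan import *
log()
g=B+up*.085
plan([(g-h*.11,MG,15),(g+h*.011,MG,5)])"
```

```text
t 4.1 q [-0.907, 0.665, 0.295, 1.426, 0.57, 1.791, -0.748] p [0.4808, 0.1764, 0.3626] R [0.332, 0.632, 0.598, -0.365] F [-0.1, 0.2, -0.3] w 0.0855 g 0.0
way [ 0.6111 -0.0057  0.2108] rot 31.1 ik [-0.71  1.1   0.42  1.53  0.95  1.55 -0.92] 0.0 0.0 elbow [0.38 0.31 0.5 ] wrist [0.61 0.29 0.21]
way [ 0.6108 -0.1265  0.211 ] rot 0.2 ik [-0.58  1.08  0.47  1.67  1.08  1.37 -1.01] 0.0 0.0 elbow [0.41 0.25 0.51] wrist [0.61 0.17 0.21]
max [0.25 0.24 0.61 0.04 0.3  0.  ]
[0.07, 0.24, 0.38, -0.04, -0.3, 0, 0.07, 0.24, 0.37, -0.04, -0.3, 0, 0.1, 0.24, 0.37, -0.04, -0.3, 0, 0.1, 0.23, 0.37, -0.04, -0.3, 0, 0.12, 0.24, 0.37, -0.04, -0.3, 0]
[0.13, 0.23, 0.36, -0.04, -0.3, 0, 0.15, 0.23, 0.36, -0.04, -0.3, 0, 0.16, 0.23, 0.35, -0.04, -0.3, 0, 0.17, 0.22, 0.36, -0.04, -0.3, 0, 0.18, 0.23, 0.34, -0.04, -0.3, 0]
[0.2, 0.22, 0.34, -0.04, -0.3, 0, 0.2, 0.22, 0.33, -0.04, -0.3, 0, 0.22, 0.22, 0.33, -0.04, -0.3, 0, 0.23, 0.22, 0.32, -0.04, -0.3, 0, 0.25, 0.22, 0.31, -0.04, -0.3, 0]
[0, 0, 0.6, 0.01, 0, 0, 0, 0, 0.61, 0.01, 0, 0, 0, -0.01, 0.6, 0.01, 0, 0, 0, 0, 0.61, 0.01, 0, 0, 0, 0, 0.6, 0.01, 0, 0]
```

Emit:
apply_moves --rows '[0.07,0.24,0.38,-0.04,-0.3,0,0.07,0.24,0.37,-0.04,-0.3,0,0.1,0.24,0.37,-0.04,-0.3,0,0.1,0.23,0.37,-0.04,-0.3,0,0.12,0.24,0.37,-0.04,-0.3,0]'

```text
clock: 4.52
tool_pos: [0.5237, 0.1148, 0.3108]
eef_rot: [0.39, 0.592, 0.57, -0.415]
contact_force: [-0.1, -0.7, 0.4]
gripper_width: 0.0853
gripper_force: 0.0
```

Emit:
apply_moves --rows '[0.13,0.23,0.36,-0.04,-0.3,0,0.15,0.23,0.36,-0.04,-0.3,0,0.16,0.23,0.35,-0.04,-0.3,0,0.17,0.22,0.36,-0.04,-0.3,0,0.18,0.23,0.34,-0.04,-0.3,0]'

```text
clock: 4.93
tool_pos: [0.5667, 0.054, 0.2597]
eef_rot: [0.447, 0.548, 0.538, -0.459]
contact_force: [-0.6, 0.2, 0.5]
gripper_width: 0.0851
gripper_force: 0.0
```

Emit:
apply_moves --rows '[0.2,0.22,0.34,-0.04,-0.3,0,0.2,0.22,0.33,-0.04,-0.3,0,0.22,0.22,0.33,-0.04,-0.3,0,0.23,0.22,0.32,-0.04,-0.3,0,0.25,0.22,0.31,-0.04,-0.3,0]'

```text
clock: 5.35
tool_pos: [0.6098, -0.0067, 0.2086]
eef_rot: [0.5, 0.499, 0.501, -0.5]
contact_force: [-0.2, -0.1, -0.4]
gripper_width: 0.0856
gripper_force: 0.0
```

Emit:
apply_moves --rows '[0,0,0,0,0,0,0,0,0,0,0,0,0,0,0,0,0,0,0,0,0,0,0,0,0,0,0,0,0,0]'

```text
clock: 5.77
tool_pos: [0.6094, -0.0056, 0.2106]
eef_rot: [0.5, 0.5, 0.501, -0.499]
contact_force: [-0.2, 0.2, -0.2]
gripper_width: 0.0856
gripper_force: 0.0
```

```bash
python3 -c "
from plan import *
log()
c=cap('top'); s=cap('scene')
im=np.hstack([cv2.resize(c['color'][130:270,200:340],(400,400)),cv2.resize(s['color'][100:260,220:380],(400,400))]); cv2.imwrite('pics/pre.png',im[...,::-1])
g=B+up*.085
plan([(g+h*.011,MG,10)])"
```

```text
t 5.77 q [-0.717, 1.105, 0.442, 1.541, 0.941, 1.53, -0.917] p [0.6094, -0.0056, 0.2106] R [0.5, 0.5, 0.501, -0.499] F [-0.2, 0.2, -0.2] w 0.0856 g 0.0
way [ 0.6111 -0.1268  0.211 ] rot 0.1 ik [-0.59  1.08  0.49  1.67  1.07  1.36 -1.  ] 0.0 0.0 elbow [0.41 0.26 0.51] wrist [0.61 0.17 0.21]
max [0.01 0.01 0.31 0.   0.   0.  ]
[0, 0, 0.3, 0, 0, 0, 0, 0.01, 0.3, 0, 0, 0, -0.01, 0, 0.31, 0, 0, 0, 0, 0.01, 0.3, 0, 0, 0, 0, 0, 0.3, 0, 0, 0]
[0, 0, 0.3, 0, 0, 0, 0, 0.01, 0.3, 0, 0, 0, -0.01, 0, 0.3, 0, 0, 0, 0, 0, 0.31, 0, 0, 0, 0, 0.01, 0.3, 0, 0, 0]
```

View pics/pre.png

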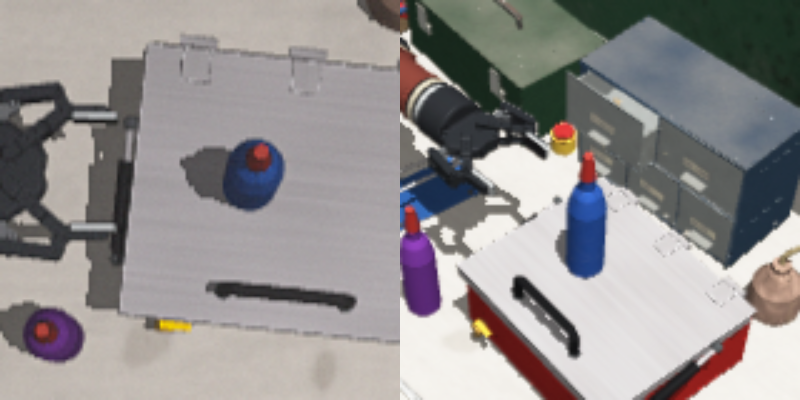

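The gripper is level, open and lined up with the bottle: fingers at (95,115) and (95,230), bottle centre (255,175) in the left half. Approach and grasp.

Emit:
apply_moves --rows '[0,0,0.3,0,0,0,0,0.01,0.3,0,0,0,-0.01,0,0.31,0,0,0,0,0.01,0.3,0,0,0,0,0,0.3,0,0,0]'

```text
clock: 6.28
tool_pos: [0.6096, -0.0694, 0.2105]
eef_rot: [-0.499, -0.499, -0.5, 0.501]
contact_force: [-0.1, 0.1, 0.5]
gripper_width: 0.0856
gripper_force: 0.0
```

Emit:
apply_moves --rows '[0,0,0.3,0,0,0,0,0.01,0.3,0,0,0,-0.01,0,0.3,0,0,0,0,0,0.31,0,0,0,0,0.01,0.3,0,0,0]'

```text
clock: 6.7
tool_pos: [0.6107, -0.1288, 0.2105]
eef_rot: [0.499, 0.499, 0.501, -0.501]
contact_force: [-0.0, -0.3, -0.4]
gripper_width: 0.0853
gripper_force: 0.0
```

Emit:
apply_moves --rows '[0,0,0,0,0,0,0,0,0,0,0,0,0,0,0,0,0,0,0,0,0,0,0,0,0,0,0,0,0,0]' --hand 1 --newtons 45

```text
clock: 7.12
tool_pos: [0.6113, -0.1264, 0.2101]
eef_rot: [0.5, 0.499, 0.502, -0.5]
contact_force: [0.8, 1.4, 0.3]
gripper_width: 0.0464
gripper_force: 45.9
```

Emit:
apply_moves --rows '[0,0,0,0,0,0,0,0,0,0,0,0,0,0,0,0,0,0,0,0,0,0,0,0,0,0,0,0,0,0]'

```text
clock: 7.53
tool_pos: [0.611, -0.1271, 0.2101]
eef_rot: [0.499, 0.499, 0.501, -0.5]
contact_force: [1.5, 0.7, -1.1]
gripper_width: 0.0465
gripper_force: 46.0
```

```bash
python3 -c "
from plan import *
log()
p,r,q=cur()
plan([(p+up*.06,None,5)])"
```

```text
t 7.53 q [-0.587, 1.085, 0.495, 1.674, 1.069, 1.351, -0.999] p [0.611, -0.1271, 0.2101] R [0.499, 0.499, 0.501, -0.5] F [1.5, 0.7, -1.1] w 0.0465 g 46.0
way [ 0.6112 -0.1272  0.2701] rot 0.0 ik [-0.6   0.99  0.52  1.68  1.09  1.38 -0.92] 0.0 0.0 elbow [0.39 0.25 0.56] wrist [0.61 0.17 0.27]
max [0.3 0.  0.  0.  0.  0. ]
[-0.3, 0, 0, 0, 0, 0, -0.3, 0, 0, 0, 0, 0, -0.3, 0, 0, 0, 0, 0, -0.3, 0, 0, 0, 0, 0, -0.3, 0, 0, 0, 0, 0]
```

Emit:
apply_moves --rows '[-0.3,0,0,0,0,0,-0.3,0,0,0,0,0,-0.3,0,0,0,0,0,-0.3,0,0,0,0,0,-0.3,0,0,0,0,0]'

```text
clock: 7.95
tool_pos: [0.6107, -0.1279, 0.2722]
eef_rot: [-0.499, -0.5, -0.501, 0.501]
contact_force: [1.0, 0.5, -3.4]
gripper_width: 0.0465
gripper_force: 46.0
```

```bash
cat >> plan.py <<'E'
bb=-cx; MP=frame(-up,-np.cross(bb,up))
def path(p0,r0,q,tp,M,n):
    dv=(r0.inv()*R.from_matrix(M)).as_rotvec(); W=[]
    for k in range(1,n+1):
        f=k/n; q,e,er=ik(p0+(tp-p0)*f,(r0*R.from_rotvec(dv*f)).as_matrix(),q,w=.05,mar=.02); W.append(q)
        P=fk(q)[2]; b=(r0*R.from_rotvec(dv*f)).apply([-1,0,0]); print(q.round(2),round(e,4),round(er,3),'wr',P[2].round(2),'bot',b.round(2))
E
python3 -c "
from plan import *
log()
p,r,q=cur(); print(r.apply([-1,0,0]),MP[:,0])
t=seat+.0041*bb-up*.011
path(p,r,q,t+up*.2,MP,5)
plan([(t+up*.2,MP,25)])"
```

```text
t 7.95 q [-0.599, 0.987, 0.518, 1.679, 1.091, 1.38, -0.916] p [0.6107, -0.1279, 0.2722] R [-0.499, -0.5, -0.501, 0.501] F [1.0, 0.5, -3.4] w 0.0465 g 46.0
[ 2.25748939e-03 -3.33675317e-04  9.99997396e-01] [ 0.98419978 -0.17706153  0.        ]
[-0.58  0.96  0.46  1.4   0.75  1.59 -0.94] 0.0 0.0 wr [0.68 0.22 0.34] bot [-0.29 -0.18  0.94]
[-0.55  0.92  0.43  1.19  0.45  1.72 -1.11] 0.0 0.0 wr [0.71 0.24 0.42] bot [-0.58 -0.26  0.77]
[-0.54  0.86  0.42  1.12  0.16  1.71 -1.37] 0.0 0.0 wr [0.71 0.24 0.49] bot [-0.82 -0.21  0.53]
[-0.56  0.75  0.43  1.22 -0.08  1.52 -1.66] 0.0 0.0 wr [0.67 0.23 0.54] bot [-0.97 -0.06  0.25]
[-0.64  0.62  0.45  1.43 -0.28  1.16 -1.9 ] 0.0 0.0 wr [0.6  0.22 0.56] bot [-0.98  0.18 -0.  ]
way [0.6035 0.2203 0.2599] rot 126.1 ik [-0.58  0.61  0.34  1.42 -0.21  1.15 -1.97] 0.0 0.0 elbow [0.27 0.16 0.71] wrist [0.6  0.22 0.56]
max [0.1  0.35 0.35 0.45 0.37 0.45]
[0.01, -0.01, -0.35, 0.45, 0.37, 0.45, 0.03, -0.02, -0.34, 0.45, 0.37, 0.45, 0.04, -0.05, -0.35, 0.45, 0.37, 0.45, 0.05, -0.07, -0.33, 0.45, 0.37, 0.45, 0.06, -0.09, -0.34, 0.45, 0.37, 0.45]
[0.08, -0.11, -0.32, 0.45, 0.37, 0.45, 0.07, -0.13, -0.31, 0.45, 0.37, 0.45, 0.09, -0.16, -0.3, 0.45, 0.37, 0.45, 0.09, -0.17, -0.29, 0.45, 0.37, 0.45, 0.09, -0.19, -0.27, 0.45, 0.37, 0.45]
[0.09, -0.22, -0.26, 0.45, 0.37, 0.45, 0.1, -0.23, -0.25, 0.45, 0.37, 0.45, 0.09, -0.25, -0.22, 0.45, 0.37, 0.45, 0.08, -0.26, -0.21, 0.45, 0.37, 0.45, 0.08, -0.29, -0.19, 0.45, 0.37, 0.45]
[0.07, -0.29, -0.17, 0.45, 0.37, 0.45, 0.06, -0.31, -0.15, 0.45, 0.37, 0.45, 0.06, -0.32, -0.13, 0.45, 0.37, 0.45, 0.04, -0.32, -0.12, 0.45, 0.37, 0.45, 0.02, -0.34, -0.09, 0.45, 0.37, 0.45]
[0.02, -0.34, -0.08, 0.45, 0.37, 0.45, -0.01, -0.34, -0.05, 0.45, 0.37, 0.45, -0.02, -0.35, -0.04, 0.45, 0.37, 0.45, -0.04, -0.34, -0.02, 0.45, 0.37, 0.45, -0.05, -0.35, 0, 0.45, 0.37, 0.45]
```

Emit:
apply_moves --rows '[0.01,-0.01,-0.35,0.45,0.37,0.45,0.03,-0.02,-0.34,0.45,0.37,0.45,0.04,-0.05,-0.35,0.45,0.37,0.45,0.05,-0.07,-0.33,0.45,0.37,0.45,0.06,-0.09,-0.34,0.45,0.37,0.45]'

```text
clock: 8.37
tool_pos: [0.609, -0.057, 0.2691]
eef_rot: [0.431, 0.678, 0.409, -0.433]
contact_force: [-0.9, -0.0, -4.3]
gripper_width: 0.0461
gripper_force: 46.6
```

Emit:
apply_moves --rows '[0.08,-0.11,-0.32,0.45,0.37,0.45,0.07,-0.13,-0.31,0.45,0.37,0.45,0.09,-0.16,-0.3,0.45,0.37,0.45,0.09,-0.17,-0.29,0.45,0.37,0.45,0.09,-0.19,-0.27,0.45,0.37,0.45]'

```text
clock: 8.78
tool_pos: [0.6075, 0.012, 0.2666]
eef_rot: [0.343, 0.822, 0.297, -0.345]
contact_force: [0.1, -0.6, -3.7]
gripper_width: 0.0466
gripper_force: 46.5
```

Emit:
apply_moves --rows '[0.09,-0.22,-0.26,0.45,0.37,0.45,0.1,-0.23,-0.25,0.45,0.37,0.45,0.09,-0.25,-0.22,0.45,0.37,0.45,0.08,-0.26,-0.21,0.45,0.37,0.45,0.08,-0.29,-0.19,0.45,0.37,0.45]'

```text
clock: 9.2
tool_pos: [0.6059, 0.0811, 0.2643]
eef_rot: [0.239, 0.925, 0.171, -0.24]
contact_force: [0.1, 0.4, -3.6]
gripper_width: 0.0464
gripper_force: 46.5
```

Emit:
apply_moves --rows '[0.07,-0.29,-0.17,0.45,0.37,0.45,0.06,-0.31,-0.15,0.45,0.37,0.45,0.06,-0.32,-0.13,0.45,0.37,0.45,0.04,-0.32,-0.12,0.45,0.37,0.45,0.02,-0.34,-0.09,0.45,0.37,0.45]'

```text
clock: 9.62
tool_pos: [0.6043, 0.1499, 0.2619]
eef_rot: [0.123, 0.984, 0.037, -0.124]
contact_force: [0.4, -1.5, -4.1]
gripper_width: 0.0465
gripper_force: 46.5
```

Emit:
apply_moves --rows '[0.02,-0.34,-0.08,0.45,0.37,0.45,-0.01,-0.34,-0.05,0.45,0.37,0.45,-0.02,-0.35,-0.04,0.45,0.37,0.45,-0.04,-0.34,-0.02,0.45,0.37,0.45,-0.05,-0.35,0,0.45,0.37,0.45]'

```text
clock: 10.03
tool_pos: [0.6026, 0.2187, 0.2592]
eef_rot: [0.001, 0.995, -0.099, -0.002]
contact_force: [0.1, -0.4, -3.7]
gripper_width: 0.0465
gripper_force: 46.5
```

```bash
python3 -c "
from plan import *
log()
for n in('top','scene'):
    c=cap(n);P=pts(c);h_,s,v=cv2.split(cv2.cvtColor(c['color'],cv2.COLOR_RGB2HSV))
    q=P[(h_>100)&(h_<128)&(s>120)&(P[...,2]>.15)&(abs(P[...,0]-.6)<.2)&(abs(P[...,1]-.22)<.12)]; q2=P[((h_<6)|(h_>174))&(s>140)&(P[...,2]>.15)&(abs(P[...,0]-.5)<.15)&(abs(P[...,1]-.22)<.12)]
    print(n,len(q),q.min(0),q.max(0),'red',len(q2),np.median(q2,0))
t=seat+.0041*bb-up*.011
plan([(t+up*.03,MP,10),(t+up*.004,MP,5)])"
```

```text
t 10.03 q [-0.65, 0.622, 0.479, 1.43, -0.297, 1.165, -1.897] p [0.6026, 0.2187, 0.2592] R [0.001, 0.995, -0.099, -0.002] F [0.1, -0.4, -3.7] w 0.0465 g 46.5
top 828 [0.52902514 0.1514358  0.26355323] [0.68518545 0.24089732 0.56170455] red 7736 [0.49272196 0.19569593 0.63928298]
scene 451 [0.52292672 0.16032334 0.25946877] [0.68121921 0.23941853 0.33115449] red 2612 [0.49292223 0.17529476 0.62472592]
way [0.6033 0.2201 0.0901] rot 0.9 ik [-0.61  0.8   0.39  1.61 -0.38  0.81 -1.81] 0.0 0.0 elbow [0.33 0.22 0.64] wrist [0.6  0.22 0.39]
way [0.6034 0.2201 0.0641] rot 0.3 ik [-0.6   0.83  0.37  1.62 -0.4   0.77 -1.8 ] 0.0 0.0 elbow [0.34 0.22 0.63] wrist [0.6  0.22 0.36]
max [0.01 0.01 0.43 0.   0.01 0.01]
[0.01, 0, 0.42, 0, 0.01, -0.01, 0.01, 0, 0.43, 0, 0.01, -0.01, 0.01, 0, 0.42, 0, 0.01, -0.01, 0.01, -0.01, 0.42, 0, 0.01, -0.01, 0, 0, 0.43, 0, 0.01, -0.01]
[0.01, 0, 0.42, 0, 0.01, -0.01, 0.01, 0, 0.42, 0, 0.01, -0.01, 0, 0, 0.43, 0, 0.01, -0.01, 0.01, 0, 0.42, 0, 0.01, -0.01, 0, 0, 0.42, 0, 0.01, -0.01]
[0, 0, 0.13, 0, -0.01, 0, 0, 0, 0.13, 0, -0.01, 0, 0, 0, 0.13, 0, -0.01, 0, 0, 0, 0.13, 0, -0.01, 0, 0, 0, 0.13, 0, -0.01, 0]
```

Emit:
apply_moves --rows '[0.01,0,0.42,0,0.01,-0.01,0.01,0,0.43,0,0.01,-0.01,0.01,0,0.42,0,0.01,-0.01,0.01,-0.01,0.42,0,0.01,-0.01,0,0,0.43,0,0.01,-0.01]'

```text
clock: 10.55
tool_pos: [0.6048, 0.2186, 0.1728]
eef_rot: [0.003, 0.996, -0.093, -0.0]
contact_force: [0.1, 0.8, -2.8]
gripper_width: 0.0465
gripper_force: 46.8
```

Emit:
apply_moves --rows '[0.01,0,0.42,0,0.01,-0.01,0.01,0,0.42,0,0.01,-0.01,0,0,0.43,0,0.01,-0.01,0.01,0,0.42,0,0.01,-0.01,0,0,0.42,0,0.01,-0.01]'

```text
clock: 10.97
tool_pos: [0.6065, 0.2182, 0.0882]
eef_rot: [0.003, 0.996, -0.089, 0.003]
contact_force: [0.9, 0.8, -3.6]
gripper_width: 0.0465
gripper_force: 46.8
```

Emit:
apply_moves --rows '[0,0,0.13,0,-0.01,0,0,0,0.13,0,-0.01,0,0,0,0.13,0,-0.01,0,0,0,0.13,0,-0.01,0,0,0,0.13,0,-0.01,0]'

```text
clock: 11.38
tool_pos: [0.6073, 0.22, 0.0635]
eef_rot: [0.001, 0.996, -0.09, 0.002]
contact_force: [-1.7, -0.2, 1.0]
gripper_width: 0.0461
gripper_force: 47.4
```

Emit:
apply_moves --rows '[0,0,0.02,0,0,0,0,0,0.02,0,0,0,0,0,0.02,0,0,0,0,0,0,0,0,0,0,0,0,0,0,0]'

```text
clock: 11.8
tool_pos: [0.6072, 0.2202, 0.0612]
eef_rot: [0.001, 0.996, -0.09, 0.002]
contact_force: [-1.6, -0.2, 0.4]
gripper_width: 0.0463
gripper_force: 47.4
```

```bash
python3 -c "
from plan import *
log()
c=cap('top'); s=cap('scene')
im=np.hstack([cv2.resize(c['color'][140:280,100:240],(400,400)),cv2.resize(s['color'][110:230,160:280],(400,400))]); cv2.imwrite('pics/place.png',im[...,::-1])
for n,c in(('top',c),('scene',s)):
    P=pts(c);h_,sa,v=cv2.split(cv2.cvtColor(c['color'],cv2.COLOR_RGB2HSV))
    m=(h_>100)&(h_<128)&(sa>120)&(abs(P[...,1]-.22)<.06)
    for x0,x1 in((.5,.57),(.62,.69)):
        q=P[m&(P[...,0]>x0)&(P[...,0]<x1)&(P[...,2]>.03)&(P[...,2]<.12)]; print(n,x0,len(q),np.percentile(q[:,2],97) if len(q) else 0,q.max(0))
"
```

```text
t 11.8 q [-0.597, 0.837, 0.378, 1.615, -0.403, 0.766, -1.792] p [0.6072, 0.2202, 0.0612] R [0.001, 0.996, -0.09, 0.002] F [-1.6, -0.2, 0.4] w 0.0463 g 47.4
top 0.5 165 0.09072161715802277 [0.56971376 0.24452856 0.09374991]
top 0.62 299 0.10040276919904803 [0.68876638 0.22839295 0.10456396]
scene 0.5 100 0.09239880098397033 [0.56971535 0.23847175 0.09493293]
scene 0.62 164 0.10052226120474177 [0.68662151 0.23305335 0.10357597]
```

View pics/place.png

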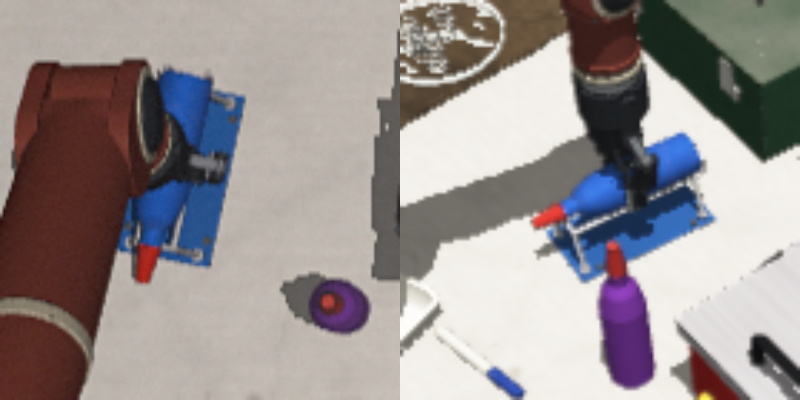

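The picture shows the bottle lying along the rods, with its foot at the stops (right-half (690,155)) and cap toward the robot (545,215). I'll ease it 2 mm off the stops, then open.

Emit:
apply_moves --rows '[-0.02,0,0,0,0,0,-0.02,0,0,0,0,0,-0.02,0,0.01,0,0,0,0,0,0.01,0,0,0,0,0,0,0,0,0]'

```text
clock: 12.32
tool_pos: [0.6058, 0.2204, 0.0604]
eef_rot: [0.001, 0.996, -0.091, 0.003]
contact_force: [2.8, 0.1, 1.9]
gripper_width: 0.0465
gripper_force: 47.5
```

Emit:
apply_moves --rows '[0,0,0,0,0,0,0,0,0,0,0,0,0,0,0,0,0,0,0,0,0,0,0,0,0,0,0,0,0,0]' --hand 0.3 --newtons 20

```text
clock: 12.73
tool_pos: [0.6055, 0.2205, 0.0603]
eef_rot: [0.001, 0.996, -0.091, 0.002]
contact_force: [4.6, -0.9, 3.5]
gripper_width: 0.0464
gripper_force: 47.7
```

```bash
python3 -c "
from plan import *
log()"
```

```text
t 12.73 q [-0.599, 0.836, 0.377, 1.621, -0.404, 0.759, -1.792] p [0.6055, 0.2205, 0.0603] R [0.001, 0.996, -0.091, 0.002] F [4.6, -0.9, 3.5] w 0.0464 g 47.7
```

Emit:
apply_moves --rows '[0,0,0,0,0,0,0,0,0,0,0,0,0,0,0,0,0,0,0,0,0,0,0,0,0,0,0,0,0,0]' --hand -0.3

```text
clock: 13.15
tool_pos: [0.603, 0.2207, 0.0589]
eef_rot: [0.001, 0.996, -0.09, -0.0]
contact_force: [0.9, -0.1, -0.5]
gripper_width: 0.0555
gripper_force: 0.0
```

Emit:
apply_moves --rows '[0,0,0,0,0,0,0,0,0,0,0,0,0,0,0,0,0,0,0,0,0,0,0,0,0,0,0,0,0,0]' --hand -1

```text
clock: 13.57
tool_pos: [0.6043, 0.2205, 0.0597]
eef_rot: [0.001, 0.996, -0.09, 0.001]
contact_force: [-0.2, 0.1, 0.3]
gripper_width: 0.0855
gripper_force: 0.0
```

Emit:
apply_moves --rows '[0,0,-0.2,0,0,0,0,0,-0.3,0,0,0,0,0,-0.5,0,0,0,0,0,-0.7,0,0,0,0,0,-0.7,0,0,0]'

```text
clock: 13.98
tool_pos: [0.604, 0.2205, 0.1575]
eef_rot: [0.001, 0.996, -0.091, 0.001]
contact_force: [0.7, -0.3, -0.5]
gripper_width: 0.0856
gripper_force: 0.0
```

Emit:
apply_moves --rows '[0,0,-0.7,0,0,0,0,0,-0.7,0,0,0,0,0,-0.7,0,0,0,0,0,-0.7,0,0,0,0,0,-0.7,0,0,0]'

```text
clock: 14.4
tool_pos: [0.6037, 0.2206, 0.2988]
eef_rot: [0.001, 0.996, -0.091, 0.002]
contact_force: [0.5, -0.1, -0.4]
gripper_width: 0.0851
gripper_force: 0.0
```

```bash
cat > s3.py <<'E'
from plan import *
log()
# handle/lid path
yaw=-.094; X=np.array([np.cos(yaw),np.sin(yaw),0]); Y=np.array([-np.sin(yaw),np.cos(yaw),0])
O=np.array([.609,-.157,0]); H=O+.124*X+.12*up
def hp(th,d=0): 
    r=np.array([-.222,.044]); c,s=np.cos(th),np.sin(th)
    # front edge rises: rotate so that -x goes up
    x=r[0]*c+r[1]*s; z=-r[0]*s+r[1]*c
    return H+X*x+up*z
if __name__=='__main__':
    q0=cur()[2]
    # approach direction elevation in the lid plane: tool z heading along X-ish pitched down by beta, jaw axis perp to bar
    for be0 in (90,75,60,45):
      for be1 in range(90,-31,-15):
        for cs in (1,-1):
            qs=[];ok=True;q=q0
            for k,th in enumerate(np.linspace(0,.9,5)):
                b=np.radians(be0+(be1-be0)*th/.9); t=X*np.cos(b)-up*np.sin(b); M=frame(t,np.cross(Y,t)*cs)
                q,e,er=ik(hp(th)+.011*t,M,q,w=.05,mar=.03)
                if e>.003 or er>.03: ok=False;break
                qs.append(q)
            if ok: print(be0,be1,cs,qs[0].round(2),qs[-1].round(2),np.abs(np.diff(qs,axis=0)).max().round(2))
E
python3 s3.py
```

```text
t 14.4 q [-0.655, 0.593, 0.488, 1.368, -0.278, 1.246, -1.902] p [0.6037, 0.2206, 0.2988] R [0.001, 0.996, -0.091, 0.002] F [0.5, -0.1, -0.4] w 0.0851 g 0.0
90 90 1 [-0.28  0.68  0.84  1.88 -0.65  0.88 -2.34] [-0.24  0.7   0.92  1.33 -0.55  1.37 -2.57] 0.18
90 90 -1 [ 0.31  0.54 -0.11  1.86  0.08  0.74  0.06] [ 0.27  0.57 -0.11  1.31  0.06  1.27  0.07] 0.18
90 75 1 [-0.28  0.68  0.84  1.88 -0.65  0.88 -2.34] [-0.31  0.58  0.91  1.57 -0.64  1.02 -2.47] 0.1
90 75 -1 [ 0.31  0.54 -0.11  1.86  0.08  0.74  0.06] [ 0.32  0.45 -0.14  1.55  0.04  0.89  0.08] 0.1
90 60 1 [-0.28  0.68  0.84  1.88 -0.65  0.88 -2.34] [-0.3   0.45  0.82  1.8  -0.83  0.65 -2.27] 0.1
90 60 -1 [ 0.31  0.54 -0.11  1.86  0.08  0.74  0.06] [ 0.38  0.37 -0.18  1.78  0.    0.49  0.13] 0.09
90 45 1 [-0.28  0.68  0.84  1.88 -0.65  0.88 -2.34] [ 0.11  0.33  0.21  1.99 -1.33  0.2  -1.71] 0.48
90 45 -1 [ 0.31  0.54 -0.11  1.86  0.08  0.74  0.06] [ 0.51  0.34 -0.32  1.98 -0.02  0.05  0.18] 0.21
75 90 1 [-0.22  0.56  0.71  2.08 -0.92  0.54 -2.08] [-0.25  0.7   0.93  1.33 -0.56  1.38 -2.56] 0.23
75 90 -1 [ 0.49  0.48 -0.32  2.06 
[... 791 characters left out ...]
.49  0.48 -0.32  2.06  0.32  0.37 -0.16] [ 1.1   0.84 -1.31  2.3   2.76  0.99 -2.15] 1.6
60 90 -1 [ 0.74  0.51 -0.63  2.25  1.86  0.22 -1.65] [ 0.75  0.79 -1.18  1.29  0.72  1.5  -0.44] 0.77
60 75 -1 [ 0.74  0.51 -0.63  2.25  1.86  0.22 -1.65] [ 0.89  0.7  -1.22  1.53  0.8   1.15 -0.52] 0.68
60 60 -1 [ 0.74  0.51 -0.63  2.25  1.86  0.22 -1.65] [ 0.98  0.6  -1.19  1.76  0.93  0.75 -0.66] 0.55
60 45 -1 [ 0.74  0.51 -0.63  2.25  1.86  0.22 -1.65] [ 0.84  0.42 -0.79  1.98  1.3   0.22 -1.09] 0.33
60 30 -1 [ 0.74  0.51 -0.63  2.25  1.86  0.22 -1.65] [ 1.07  0.61 -1.18  2.16  2.41  0.56 -2.05] 0.21
60 15 -1 [ 0.74  0.51 -0.63  2.25  1.86  0.22 -1.65] [ 1.09  0.83 -1.29  2.3   2.78  0.98 -2.18] 0.36
```

```bash
cat > s4.py <<'E'
from s3 import *
MH=frame(-up,X)
E
python3 - <<'E'
from s4 import *
t=hp(0)-up*.011; print('handle',hp(0))
plan([(t+up*.1,MH,20)])
c=cap('top'); s=cap('scene')
im=np.hstack([cv2.resize(c['color'][140:260,110:230],(400,400)),cv2.resize(s['color'][130:250,180:300],(400,400))]); cv2.imwrite('pics/lain.png',im[...,::-1])
for n,c in(('top',c),('scene',s)):
    P=pts(c);h_,sa,v=cv2.split(cv2.cvtColor(c['color'],cv2.COLOR_RGB2HSV))
    m=(h_>100)&(h_<128)&(sa>120)&(abs(P[...,1]-.22)<.06)&(abs(P[...,0]-.6)<.15)&(P[...,2]>.06)&(P[...,2]<.12)
    q=P[m]; d=q[:,:2]@cx[:2]; print(n,len(q),'foot end',d.max()-seat[:2]@cx[:2],[np.percentile(q[(d>a)&(d<a+.03),2],95).round(4) for a in(.53,.56,.59,.62)])
E
```

```text
t 14.4 q [-0.655, 0.593, 0.488, 1.368, -0.278, 1.246, -1.902] p [0.6037, 0.2206, 0.2988] R [0.001, 0.996, -0.091, 0.002] F [0.5, -0.1, -0.4] w 0.0851 g 0.0
handle [ 0.51143265 -0.14780156  0.164     ]
way [ 0.5114 -0.1478  0.253 ] rot 95.0 ik [ 0.16  0.42  0.11  1.75 -0.05  0.97  0.19] 0.0001 0.001 elbow [ 0.22 -0.05  0.76] wrist [ 0.51 -0.15  0.55]
max [0.48 0.47 0.06 0.   0.   0.69]
[-0.03, 0.47, 0.06, 0, 0, -0.69, -0.07, 0.47, 0.06, 0, 0, -0.69, -0.11, 0.47, 0.05, 0, 0, -0.69, -0.14, 0.45, 0.06, 0, 0, -0.69, -0.19, 0.44, 0.06, 0, 0, -0.69]
[-0.22, 0.42, 0.06, 0, 0, -0.69, -0.25, 0.4, 0.05, 0, 0, -0.69, -0.28, 0.38, 0.06, 0, 0, -0.69, -0.32, 0.35, 0.06, 0, 0, -0.69, -0.34, 0.33, 0.06, 0, 0, -0.69]
[-0.37, 0.3, 0.05, 0, 0, -0.69, -0.39, 0.27, 0.06, 0, 0, -0.69, -0.42, 0.23, 0.06, 0, 0, -0.69, -0.43, 0.2, 0.06, 0, 0, -0.69, -0.44, 0.16, 0.05, 0, 0, -0.69]
[-0.46, 0.12, 0.06, 0, 0, -0.69, -0.47, 0.09, 0.06, 0, 0, -0.69, -0.47, 0.04, 0.06, 0, 0, -0.69, -0.48, 0.01, 0.05, 0, 0, -0.69, -0.47, -0.03, 0.06, 0, 0, -0.69]
top 777 foot end 0.07860280036281342 [np.float64(0.097), np.float64(0.0982), np.float64(0.1006), np.float64(0.1003)]
scene 493 foot end 0.07816728101888437 [np.float64(0.0984), np.float64(0.0988), np.float64(0.0991), np.float64(0.1015)]
```

View pics/lain.png

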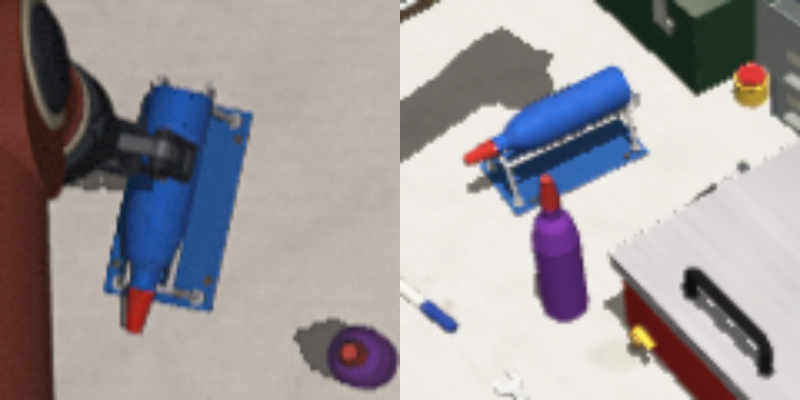

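The bottle is lying on both rods, foot just short of the stops (620,85 in the right half), and stays put. Now to the handle.

Emit:
apply_moves --rows '[-0.03,0.47,0.06,0,0,-0.69,-0.07,0.47,0.06,0,0,-0.69,-0.11,0.47,0.05,0,0,-0.69,-0.14,0.45,0.06,0,0,-0.69,-0.19,0.44,0.06,0,0,-0.69]'

```text
clock: 14.92
tool_pos: [0.5802, 0.1276, 0.2846]
eef_rot: [0.001, 0.993, 0.118, 0.001]
contact_force: [0.3, -0.3, 0.1]
gripper_width: 0.0856
gripper_force: 0.0
```

Emit:
apply_moves --rows '[-0.22,0.42,0.06,0,0,-0.69,-0.25,0.4,0.05,0,0,-0.69,-0.28,0.38,0.06,0,0,-0.69,-0.32,0.35,0.06,0,0,-0.69,-0.34,0.33,0.06,0,0,-0.69]'

```text
clock: 15.33
tool_pos: [0.5571, 0.0357, 0.2731]
eef_rot: [0.001, 0.948, 0.32, 0.001]
contact_force: [0.2, 0.1, -1.0]
gripper_width: 0.0857
gripper_force: 0.0
```

Emit:
apply_moves --rows '[-0.37,0.3,0.05,0,0,-0.69,-0.39,0.27,0.06,0,0,-0.69,-0.42,0.23,0.06,0,0,-0.69,-0.43,0.2,0.06,0,0,-0.69,-0.44,0.16,0.05,0,0,-0.69]'

```text
clock: 15.75
tool_pos: [0.5342, -0.0564, 0.2621]
eef_rot: [0.002, 0.862, 0.507, 0.0]
contact_force: [-0.0, 0.6, -0.2]
gripper_width: 0.0852
gripper_force: 0.0
```

Emit:
apply_moves --rows '[-0.46,0.12,0.06,0,0,-0.69,-0.47,0.09,0.06,0,0,-0.69,-0.47,0.04,0.06,0,0,-0.69,-0.48,0.01,0.05,0,0,-0.69,-0.47,-0.03,0.06,0,0,-0.69]'

```text
clock: 16.17
tool_pos: [0.511, -0.1486, 0.2507]
eef_rot: [0.002, 0.739, 0.674, -0.0]
contact_force: [0.4, -0.3, -0.8]
gripper_width: 0.0852
gripper_force: 0.0
```

```bash
python3 - <<'E'
from s4 import *
log()
t=hp(0)-up*.011
plan([(t,MH,10)])
s=cap('scene'); cv2.imwrite('pics/han.png',cv2.resize(s['color'][160:270,220:330],(560,560))[...,::-1])
E
```

```text
t 16.17 q [0.167, 0.419, 0.107, 1.754, -0.05, 0.969, 0.201] p [0.511, -0.1486, 0.2507] R [0.002, 0.739, 0.674, -0.0] F [0.4, -0.3, -0.8] w 0.0852 g 0.0
t 16.17 q [0.167, 0.419, 0.107, 1.754, -0.05, 0.969, 0.201] p [0.511, -0.1486, 0.2507] R [0.002, 0.739, 0.674, -0.0] F [0.4, -0.3, -0.8] w 0.0852 g 0.0
way [ 0.5113 -0.1477  0.1531] rot 0.2 ik [ 0.18  0.54  0.09  1.87 -0.07  0.73  0.21] 0.0 0.0 elbow [ 0.28 -0.06  0.73] wrist [ 0.51 -0.15  0.45]
max [0.01 0.   0.25 0.   0.   0.  ]
[0, 0, 0.24, 0, 0, 0, 0.01, 0, 0.25, 0, 0, 0, 0, 0, 0.24, 0, 0, 0, 0, 0, 0.25, 0, 0, 0, 0, 0, 0.24, 0, 0, 0]
[0.01, 0, 0.25, 0, 0, 0, 0, 0, 0.24, 0, 0, 0, 0, 0, 0.24, 0, 0, 0, 0, 0, 0.25, 0, 0, 0, 0.01, 0, 0.24, 0, 0, 0]
```

View pics/han.png

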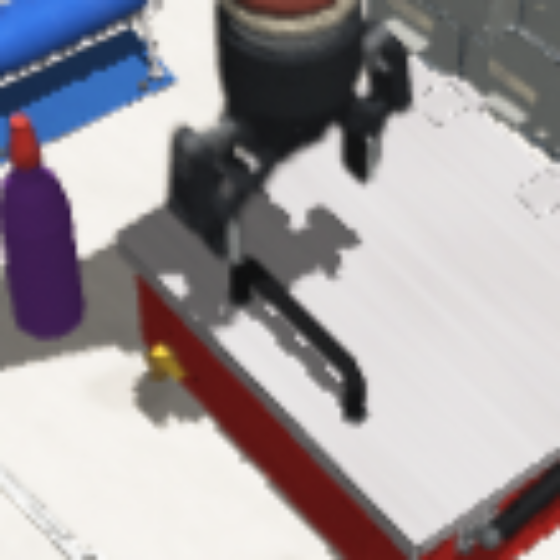

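The gripper is above the handle with its jaws (200,200) and (360,150) either side of the bar (300,320), aligned across it. Descend and close.

Emit:
apply_moves --rows '[0,0,0.24,0,0,0,0.01,0,0.25,0,0,0,0,0,0.24,0,0,0,0,0,0.25,0,0,0,0,0,0.24,0,0,0]'

```text
clock: 16.63
tool_pos: [0.5118, -0.1457, 0.2]
eef_rot: [0.001, 0.74, 0.673, -0.0]
contact_force: [0.2, -0.3, 0.2]
gripper_width: 0.0857
gripper_force: 0.0
```

Emit:
apply_moves --rows '[0.01,0,0.25,0,0,0,0,0,0.24,0,0,0,0,0,0.24,0,0,0,0,0,0.25,0,0,0,0.01,0,0.24,0,0,0]'

```text
clock: 17.05
tool_pos: [0.5119, -0.1466, 0.1516]
eef_rot: [0.001, 0.74, 0.672, -0.0]
contact_force: [0.5, 0.8, -0.1]
gripper_width: 0.0853
gripper_force: 0.0
```

Emit:
apply_moves --rows '[0,0,0,0,0,0,0,0,0,0,0,0,0,0,0,0,0,0,0,0,0,0,0,0,0,0,0,0,0,0]' --hand 1 --newtons 45

```text
clock: 17.47
tool_pos: [0.5124, -0.1466, 0.1533]
eef_rot: [0.002, 0.74, 0.672, 0.0]
contact_force: [0.4, 0.5, 0.1]
gripper_width: 0.0254
gripper_force: 0.0
```

Emit:
apply_moves --rows '[0,0,0,0,0,0,0,0,0,0,0,0,0,0,0,0,0,0,0,0,0,0,0,0,0,0,0,0,0,0]'

```text
clock: 17.88
tool_pos: [0.5118, -0.1465, 0.1532]
eef_rot: [0.001, 0.74, 0.672, -0.0]
contact_force: [-1.4, 1.5, 6.2]
gripper_width: 0.0103
gripper_force: 43.9
```

```bash
python3 - <<'E'
from s4 import *
E
```

```text
t 17.88 q [0.176, 0.54, 0.091, 1.872, -0.068, 0.73, 0.209] p [0.5118, -0.1465, 0.1532] R [0.001, 0.74, 0.672, -0.0] F [-1.4, 1.5, 6.2] w 0.0103 g 43.9
```

```bash
cat >> s4.py <<'E'
P0=np.array([.5118,-.1468,.1532])
def lidth(p):
    f=lambda th:np.linalg.norm(P0+hp(th)-hp(0)-p)
    from scipy.optimize import minimize_scalar as ms
    r=ms(f,bounds=(-.1,1.2),method='bounded'); return r.x,r.fun
def arc(a,b,n,start=None): return plan([(P0+hp(a+(b-a)*k/n)-hp(0),MH,1) for k in range(1,n+1)],start)
E
python3 - <<'E' | grep -v way
from s4 import *
arc(0,.5,20)
E
```

```text
t 17.88 q [0.176, 0.54, 0.091, 1.872, -0.068, 0.73, 0.209] p [0.5118, -0.1465, 0.1532] R [0.001, 0.74, 0.672, -0.0] F [-1.4, 1.5, 6.2] w 0.0103 g 43.9
max [0.01 0.09 0.14 0.02 0.02 0.02]
[-0.01, 0.03, -0.14, 0.02, 0.02, -0.02, 0, 0.03, -0.14, 0, 0, 0, 0, 0.04, -0.13, 0, 0, 0, 0, 0.04, -0.14, 0, 0, 0, 0, 0.04, -0.13, 0, 0, 0]
[0, 0.05, -0.14, 0, 0, 0, 0, 0.05, -0.13, 0, 0, 0, 0, 0.05, -0.13, 0, 0, 0, 0, 0.06, -0.13, 0, 0, 0, 0, 0.05, -0.13, 0, 0, 0]
[0, 0.07, -0.13, 0, 0, 0, 0, 0.06, -0.12, 0, 0, 0, 0, 0.07, -0.12, 0, 0, 0, 0, 0.07, -0.13, 0, 0, 0, 0, 0.08, -0.12, 0, 0, 0]
[0, 0.08, -0.11, 0, 0, 0, 0, 0.08, -0.12, 0, 0, 0, 0, 0.08, -0.11, 0, 0, 0, 0, 0.09, -0.12, 0, 0, 0, 0, 0.09, -0.11, 0, 0, 0]
```

Emit:
apply_moves --rows '[0,0.03,-0.14,0,0,0,0,0.03,-0.14,0,0,0,0,0.04,-0.13,0,0,0,0,0.04,-0.14,0,0,0,0,0.04,-0.13,0,0,0]'

```text
clock: 18.3
tool_pos: [0.5185, -0.1471, 0.1796]
eef_rot: [0.0, 0.74, 0.672, -0.001]
contact_force: [0.6, -0.2, -9.1]
gripper_width: 0.0105
gripper_force: 44.3
```

Emit:
apply_moves --rows '[0,0.05,-0.14,0,0,0,0,0.05,-0.13,0,0,0,0,0.05,-0.13,0,0,0,0,0.06,-0.13,0,0,0,0,0.05,-0.13,0,0,0]'

```text
clock: 18.72
tool_pos: [0.5289, -0.1481, 0.2068]
eef_rot: [0.001, 0.74, 0.672, -0.001]
contact_force: [-1.2, -1.4, -6.3]
gripper_width: 0.0103
gripper_force: 44.1
```

```bash
python3 - <<'E' | grep -v way
from s4 import *
p,r,q=cur(); print(lidth(p),r.as_matrix().round(3).tolist())
E
```

```text
t 18.72 q [0.165, 0.494, 0.101, 1.765, -0.06, 0.884, 0.196] p [0.5289, -0.1481, 0.2068] R [0.001, 0.74, 0.672, -0.001] F [-1.2, -1.4, -6.3] w 0.0103 g 44.1
(np.float64(0.2487833822998703), np.float64(0.0007024443322218252)) [[0.096, 0.995, 0.0], [0.995, -0.096, -0.002], [-0.002, 0.0, -1.0]]
```

Emit:
apply_moves --rows '[0,0.07,-0.13,0,0,0,0,0.06,-0.12,0,0,0,0,0.07,-0.12,0,0,0,0,0.07,-0.13,0,0,0,0,0.08,-0.12,0,0,0]'

```text
clock: 19.13
tool_pos: [0.5421, -0.1493, 0.2317]
eef_rot: [0.0, 0.74, 0.672, -0.001]
contact_force: [-7.0, -0.6, -3.6]
gripper_width: 0.0105
gripper_force: 44.2
```

Emit:
apply_moves --rows '[0,0.08,-0.11,0,0,0,0,0.08,-0.12,0,0,0,0,0.08,-0.11,0,0,0,0,0.09,-0.12,0,0,0,0,0.09,-0.11,0,0,0]'

```text
clock: 19.55
tool_pos: [0.5583, -0.1508, 0.2551]
eef_rot: [-0.0, 0.74, 0.672, -0.001]
contact_force: [-8.2, 1.6, 1.0]
gripper_width: 0.0108
gripper_force: 44.1
```

```bash
python3 - <<'E' | grep -v way
from s4 import *
p,r,q=cur(); a,_=lidth(p); print(a,_)
arc(a,.88,15)
# lid plane angle from the scene camera
c=cap('scene');P=pts(c);v=(P-H)
x=v@X;y=v@Y;z=v[...,2]; m=(x<-.03)&(x>-.24)&(abs(y)<.135)&(c['color'].min(-1)>110)&(z>.02)
q=np.stack([x[m],z[m]],1); w=cv2.fitLine(q.astype(np.float32),cv2.DIST_HUBER,0,.001,.001).ravel(); print(m.sum(),'lid plane angle',np.arctan2(-w[1],w[0]),w)
E
```

```text
t 19.55 q [0.157, 0.489, 0.107, 1.617, -0.056, 1.041, 0.183] p [0.5583, -0.1508, 0.2551] R [-0.0, 0.74, 0.672, -0.001] F [-8.2, 1.6, 1.0] w 0.0108 g 44.1
0.4984420467008956 0.0017883120854073028
max [0.01 0.13 0.11 0.02 0.01 0.02]
[-0.01, 0.13, -0.08, -0.02, 0.01, -0.02, 0, 0.09, -0.11, 0, 0, 0, 0, 0.1, -0.1, 0, 0, 0, 0, 0.1, -0.11, 0, 0, 0, 0, 0.11, -0.09, 0, 0, 0]
[0, 0.1, -0.1, 0, 0, 0, 0, 0.11, -0.1, 0, 0, 0, 0, 0.11, -0.09, 0, 0, 0, 0, 0.12, -0.08, 0, 0, 0, 0, 0.11, -0.09, 0, 0, 0]
[0, 0.12, -0.08, 0, 0, 0, 0, 0.12, -0.08, 0, 0, 0, 0, 0.12, -0.08, 0, 0, 0, 0, 0.13, -0.07, 0, 0, 0, 0, 0.12, -0.07, 0, 0, 0]
2494 lid plane angle 0.4898548 [ 0.88240117 -0.4704978  -0.10622926  0.06365443]
```

Emit:
apply_moves --rows '[0,0.08,-0.11,0,0,0,0,0.09,-0.11,0,0,0,0,0.09,-0.11,0,0,0,0,0.09,-0.11,0,0,0,0,0.1,-0.1,0,0,0]'

```text
clock: 20.02
tool_pos: [0.5783, -0.1527, 0.2774]
eef_rot: [0.002, 0.74, 0.672, 0.0]
contact_force: [-4.7, 0.3, 1.0]
gripper_width: 0.0106
gripper_force: 43.9
```

Emit:
apply_moves --rows '[0,0.1,-0.1,0,0,0,0,0.1,-0.1,0,0,0,0,0.11,-0.09,0,0,0,0,0.11,-0.09,0,0,0,0,0.11,-0.09,0,0,0]'

```text
clock: 20.43
tool_pos: [0.5995, -0.1547, 0.2958]
eef_rot: [0.002, 0.74, 0.672, 0.0]
contact_force: [-6.4, -0.1, 4.7]
gripper_width: 0.0104
gripper_force: 44.0
```

```bash
cat > s5.py <<'E'
from s4 import *
p,r,q=cur(); print('th',lidth(p))
for n in ('scene','top'):
    c=cap(n);P=pts(c);v=(P-H)
    x=v@X;y=v@Y;z=v[...,2]; m=(x<-.03)&(x>-.24)&(abs(y)<.135)&(c['color'].min(-1)>100)&(z>.02)
    if m.sum()>50:
        d=np.stack([x[m],z[m]],1); w=cv2.fitLine(d.astype(np.float32),cv2.DIST_HUBER,0,.001,.001).ravel(); print(n,m.sum(),'plane',np.arctan2(-w[1],w[0]),w[2:])
E
python3 s5.py
```

```text
t 20.43 q [0.151, 0.52, 0.11, 1.439, -0.057, 1.182, 0.172] p [0.5995, -0.1547, 0.2958] R [0.002, 0.74, 0.672, 0.0] F [-6.4, -0.1, 4.7] w 0.0104 g 44.0
th (np.float64(0.7527237463295983), np.float64(0.0033809666958783827))
scene 1630 plane 0.71698546 [-0.139034    0.13266928]
top 1841 plane 0.7485305 [-0.12853913  0.12825924]
```

```bash
cat > s6.py <<'E'
from s4 import *
T=np.array([[.5118,-.1466,.1532],[.5185,-.1471,.1796],[.5289,-.1481,.2068],[.5421,-.1493,.2317],[.5583,-.1508,.2551],[.5783,-.1527,.2774],[.5995,-.1547,.2958]])
Q=np.stack([(T-H)@X,T[:,2]-.12],1)
for rad in (.2263,None):
    f=lambda c:np.hypot(*(Q-c[:2]).T)-(rad or c[2])
    s=least_squares(f,[0,0,.226]); v=Q-s.x[:2]; an=np.arctan2(v[:,1],-v[:,0]); print(s.x.round(4),(f(s.x)*1e3).round(1),(an-an[0]).round(3), an[0].round(3))
E
python3 s6.py
```

```text
t 20.53 q [0.151, 0.52, 0.11, 1.437, -0.057, 1.181, 0.172] p [0.6009, -0.1548, 0.2969] R [0.003, 0.74, 0.672, 0.002] F [-5.0, -0.7, 3.3] w 0.0104 g 44.2
[ 0.0015 -0.0061  0.226 ] [ 0.4 -0.  -0.2 -0.3 -0.2  0.   0.4] [0.    0.12  0.249 0.374 0.5   0.633 0.757] 0.174
[ 0.0099 -0.0113  0.2359] [ 0. -0. -0. -0.  0.  0. -0.] [0.    0.116 0.239 0.359 0.48  0.607 0.726] 0.19
```

```bash
cat > s7.py <<'E'
from s4 import *
def planefit(P,col,name,th0,verbose=True):
    v=P-H; x=v@X;y=v@Y;z=v[...,2]
    m=(abs(y)<.13)&(col.min(-1)>100)&(col.ptp(-1)<30 if hasattr(col,'ptp') else (col.max(-1).astype(int)-col.min(-1)<30))
    # lid coordinates at th0: along a (toward front edge), n normal
    c,s=np.cos(th0),np.sin(th0); a=-x*c+z*s; n=x*s+z*c
    m&=(a>.03)&(a<.245)&(abs(n-.006)<.02)
    m=cv2.erode(m.astype(np.uint8),np.ones((3,3)))>0
    a,n,y=a[m],n[m],y[m]; k=np.ones(len(a),bool)
    for i in range(8):
        A=np.stack([a[k],y[k],np.ones(k.sum())],1); w=np.linalg.lstsq(A,n[k],rcond=None)[0]; r=n-np.stack([a,y,np.ones(len(a))],1)@w; k=abs(r)<max(2*np.median(abs(r[k])),.001)
    print(name,k.sum(),'theta',round(th0+np.arctan(w[0]),4),'offset mm',(w[2]*1e3).round(2),'tilt y',w[1].round(4),'rms mm',(r[k].std()*1e3).round(2),'a range',a[k].min().round(3),a[k].max().round(3))
    return w
if __name__=='__main__':
    import sys
    for n in('scene','top'):
        c=cap(n); d=np.load(n+'0.npz'); c0=dict(c); c0['range_z']=d['rz']
        planefit(pts(c0),d['color'],n+' shut',0.)
        for t in(.72,.76): planefit(pts(c),c['color'],n,t)
E
python3 s7.py
```

```text
t 20.53 q [0.151, 0.52, 0.11, 1.437, -0.057, 1.181, 0.172] p [0.6009, -0.1548, 0.2969] R [0.003, 0.74, 0.672, 0.002] F [-5.0, -0.7, 3.3] w 0.0104 g 44.2
scene shut 1709 theta 0.0 offset mm 6.35 tilt y -0.0011 rms mm 0.96 a range 0.034 0.241
scene 510 theta 0.7497 offset mm 6.07 tilt y -0.0008 rms mm 0.47 a range 0.041 0.235
scene 511 theta 0.7498 offset mm 6.06 tilt y -0.0009 rms mm 0.47 a range 0.041 0.235
top shut 2932 theta -0.0002 offset mm 5.23 tilt y 0.0004 rms mm 0.94 a range 0.032 0.242
top 587 theta 0.7493 offset mm 6.59 tilt y 0.0009 rms mm 0.66 a range 0.034 0.241
top 581 theta 0.7495 offset mm 6.59 tilt y 0.001 rms mm 0.65 a range 0.034 0.242
```

Emit:
apply_moves --rows '[0,0.065,-0.05,0,0,0,0,0.065,-0.05,0,0,0,0,0.065,-0.05,0,0,0,0,0.065,-0.05,0,0,0,0,0.065,-0.05,0,0,0]'

```text
clock: 21.05
tool_pos: [0.6127, -0.1559, 0.3052]
eef_rot: [0.002, 0.74, 0.672, 0.001]
contact_force: [-3.5, -0.3, 2.2]
gripper_width: 0.0098
gripper_force: 44.0
```

Emit:
apply_moves --rows '[0,0.07,-0.045,0,0,0,0,0.07,-0.045,0,0,0,0,0.07,-0.045,0,0,0,0,0.07,-0.04,0,0,0,0,0.07,-0.04,0,0,0]'

```text
clock: 21.47
tool_pos: [0.6262, -0.1572, 0.3136]
eef_rot: [0.002, 0.74, 0.672, 0.0]
contact_force: [-3.7, -1.0, 5.0]
gripper_width: 0.0102
gripper_force: 43.9
```

Emit:
apply_moves --rows '[0,0,0,0,0,0,0,0,0,0,0,0,0,0,0,0,0,0,0,0,0,0,0,0,0,0,0,0,0,0]'

```text
clock: 21.88
tool_pos: [0.6271, -0.1572, 0.3141]
eef_rot: [0.003, 0.74, 0.672, 0.001]
contact_force: [-1.5, -0.9, 5.4]
gripper_width: 0.0102
gripper_force: 44.1
```

```bash
sed -i 's/for t in(.72,.76)/for t in map(float,sys.argv[1:])/; s/^        planefit(pts(c0).*$//' s7.py; python3 s7.py .86 .9
```

```text
t 21.88 q [0.149, 0.555, 0.111, 1.324, -0.06, 1.26, 0.166] p [0.6271, -0.1572, 0.3141] R [0.003, 0.74, 0.672, 0.001] F [-1.5, -0.9, 5.4] w 0.0102 g 44.1
scene 170 theta 0.887 offset mm 5.96 tilt y -0.0013 rms mm 0.25 a range 0.062 0.214
scene 169 theta 0.8871 offset mm 5.95 tilt y -0.0012 rms mm 0.25 a range 0.062 0.215
top 403 theta 0.8888 offset mm 6.44 tilt y -0.0005 rms mm 0.54 a range 0.033 0.241
top 404 theta 0.8889 offset mm 6.38 tilt y -0.0008 rms mm 0.54 a range 0.033 0.241
```

Emit:
apply_moves --rows '[0,0.03,-0.015,0,0,0,0,0.03,-0.015,0,0,0,0,0.03,-0.015,0,0,0,0,0.03,-0.015,0,0,0,0,0.03,-0.015,0,0,0]'

```text
clock: 22.4
tool_pos: [0.6321, -0.1577, 0.3167]
eef_rot: [0.002, 0.74, 0.672, 0.0]
contact_force: [-4.0, -0.1, 5.1]
gripper_width: 0.0101
gripper_force: 44.1
```

Emit:
apply_moves --rows '[0,0,0,0,0,0,0,0,0,0,0,0,0,0,0,0,0,0,0,0,0,0,0,0,0,0,0,0,0,0]'

```text
clock: 22.82
tool_pos: [0.6323, -0.1578, 0.3168]
eef_rot: [0.002, 0.74, 0.672, 0.0]
contact_force: [-4.1, 0.2, 6.6]
gripper_width: 0.0102
gripper_force: 44.1
```

```bash
python3 s7.py .9
```

```text
t 22.82 q [0.149, 0.564, 0.111, 1.3, -0.06, 1.277, 0.165] p [0.6323, -0.1578, 0.3168] R [0.002, 0.74, 0.672, 0.0] F [-4.1, 0.2, 6.6] w 0.0102 g 44.1
scene 98 theta 0.9138 offset mm 5.93 tilt y -0.0007 rms mm 0.2 a range 0.064 0.208
top 396 theta 0.9155 offset mm 6.45 tilt y 0.0004 rms mm 0.55 a range 0.034 0.241
```

Emit:
apply_moves --rows '[0,-0.06,0.033,0,0,0,0,-0.06,0.033,0,0,0,0,-0.06,0.033,0,0,0,0,-0.06,0.033,0,0,0,0,-0.06,0.033,0,0,0]'

```text
clock: 23.33
tool_pos: [0.6211, -0.1567, 0.3107]
eef_rot: [0.003, 0.74, 0.672, 0.001]
contact_force: [-3.0, -0.5, 6.8]
gripper_width: 0.01
gripper_force: 44.2
```

Emit:
apply_moves --rows '[0,-0.06,0.036,0,0,0,0,-0.06,0.036,0,0,0,0,-0.06,0.036,0,0,0,0,-0.06,0.036,0,0,0,0,-0.06,0.036,0,0,0]'

```text
clock: 23.75
tool_pos: [0.61, -0.1557, 0.3038]
eef_rot: [0.004, 0.74, 0.672, 0.002]
contact_force: [-1.8, -0.4, 6.6]
gripper_width: 0.0103
gripper_force: 44.2
```

Emit:
apply_moves --rows '[0,0,0,0,0,0,0,0,0,0,0,0,0,0,0,0,0,0,0,0,0,0,0,0,0,0,0,0,0,0]'

```text
clock: 24.17
tool_pos: [0.6096, -0.1556, 0.3035]
eef_rot: [0.003, 0.74, 0.672, 0.002]
contact_force: [-3.1, -0.6, 7.0]
gripper_width: 0.0104
gripper_force: 44.4
```

```bash
python3 s7.py .8
```

```text
t 24.17 q [0.15, 0.53, 0.11, 1.399, -0.058, 1.209, 0.17] p [0.6096, -0.1556, 0.3035] R [0.003, 0.74, 0.672, 0.002] F [-3.1, -0.6, 7.0] w 0.0104 g 44.4
scene 416 theta 0.7963 offset mm 5.9 tilt y -0.002 rms mm 0.43 a range 0.043 0.236
top 498 theta 0.7939 offset mm 6.87 tilt y -0.0004 rms mm 0.58 a range 0.035 0.241
```

Emit:
apply_moves --rows '[0,-0.05,0.036,0,0,0,0,-0.05,0.036,0,0,0,0,-0.05,0.036,0,0,0,0,-0.05,0.036,0,0,0,0,-0.05,0.036,0,0,0]'

```text
clock: 24.68
tool_pos: [0.5996, -0.1547, 0.2963]
eef_rot: [0.003, 0.74, 0.672, 0.002]
contact_force: [-3.1, -0.6, 7.3]
gripper_width: 0.0098
gripper_force: 45.4
```

Emit:
apply_moves --rows '[0,0,0,0,0,0,0,0,0,0,0,0,0,0,0,0,0,0,0,0,0,0,0,0,0,0,0,0,0,0]'

```text
clock: 25.1
tool_pos: [0.5993, -0.1547, 0.2961]
eef_rot: [0.003, 0.74, 0.672, 0.001]
contact_force: [-3.1, 0.3, 6.2]
gripper_width: 0.0101
gripper_force: 45.3
```

Emit:
apply_moves --rows '[0,0,0,0,0,0,0,0,0,0,0,0,0,0,0,0,0,0,0,0,0,0,0,0,0,0,0,0,0,0]'

```text
clock: 25.52
tool_pos: [0.5993, -0.1546, 0.2961]
eef_rot: [0.003, 0.74, 0.672, 0.001]
contact_force: [-3.9, -0.6, 6.5]
gripper_width: 0.0101
gripper_force: 45.3
```

```bash
python3 s7.py .74; python3 - <<'E'
from h import *
c=cap('scene'); cv2.imwrite('pics/end.png',c['color'][...,::-1]); print(np.abs(env.get_state()['dq']).max())
E
```

```text
t 25.52 q [0.151, 0.518, 0.11, 1.442, -0.057, 1.179, 0.172] p [0.5993, -0.1546, 0.2961] R [0.003, 0.74, 0.672, 0.001] F [-3.9, -0.6, 6.5] w 0.0101 g 45.3
scene 531 theta 0.7408 offset mm 5.93 tilt y -0.0017 rms mm 0.47 a range 0.04 0.235
top 521 theta 0.7397 offset mm 6.52 tilt y -0.0005 rms mm 0.59 a range 0.034 0.24
0.0018420020536011636
```

View pics/end.png

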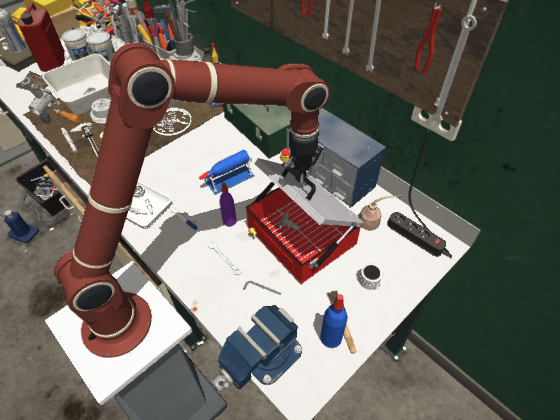

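The lid is held still at 0.740 rad, 0.04 below balance (lid at (315,190)). The bottle lies in the cradle at (228,170) and the bystanders are where they were. Handing in.

```bash
python3 -c "
from bench import env
print(env.sign_off())"
```

```text
the job is handed in; nothing more can be done
None
```

The blue bottle lies in the cradle; the lid went up to about 0.915 rad, past balance, and I handed the job in at about 25.5 s with it held still at about 0.74 rad, just below the 0.78 balance point, and the other loose things looking undisturbed.

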